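Load and set the light-exposure bench

TASK

Set up the exposure bench for today's culture dishes. While the sled is still at its loading end by the handwheel, lay every dish flat in a ring of its own on the sled; then crank the handwheel until the sled's pointer stands at the long mark of the scale, loosening the clamp knob on the end plate if the screw turns out to be held. Swing the lamp square, parallel to the row of rings, and tilt it to 45 degrees towards the dishes; leave everything else on the worktop where it is.

Things in the scene. Friction and masses are not known exactly. Their poses are not given: they have to be found in the camera images.
- exposure_bench: the exposure bench, a fixed aluminium base 236 mm (x) by 333 mm (y) with guide rods along its y, a sled on them, a handwheel at its +y end and a bar lamp on a post at its -y end. Origin on the worktop; all offsets below are in this frame (x, y in the worktop, z up). The +y end plate is 236 mm wide in x, 18 mm thick at y 111 mm, 60 mm high, with a bearing housing 68 mm wide and 119 mm high in its middle. The bench is somewhat turned about z from start to start.
- sled (a joint): travel of the sled in m, 0 at the loading end by the handwheel, growing towards the lamp (along -y of the bench); stops at about 0 and 0.080. The sled is a black plate 210 x 80 mm, 8 mm thick, whose top stands 65 mm above the worktop; fixed steel way covers lie 11 mm lower on both sides of it; its centre is at bench (0, 0.045 - value). A scale on the bench's -x side has a tick every 10 mm from 0 to 0.080 and one long thick mark, at 0.050; the sled's pointer runs over it.
- ring_near (a point): centre of the white ring on the sled's top nearest the robot (-x end); the rings are flat printed circles of 61 mm, 64 mm apart in a row along bench x; travels with the sled, axes as the bench
- ring_mid (a point): centre of the middle ring on the sled's top; travels with the sled
- ring_far (a point): centre of the ring on the sled's top farthest from the robot (+x end); travels with the sled
- handwheel (a joint): angle of the handwheel in rad; it grows clockwise as seen from the handle side (looking along -y of the bench), and one turn (6.283 rad) moves the sled 0.0125 m towards the lamp: sled = 0.0019894 x angle. At angle a the handle's axis lies at point wheel_axis + 38 mm x (-sin a, 0, cos a) in bench axes (0: handle on top). It turns with about 2 N at the handle when free; held by the clamp it has up to 0.6 rad of play in all and then stops dead.
- wheel_axis (a point): fixed point on the handwheel's horizontal axis (85 mm above the worktop), abreast of the middle of the handle, 184 mm from the bench origin along bench y; axes as the bench. The wheel is a disc of 46 mm radius at bench y 129 to 141 mm.
- crank_grip (a point): middle of the handwheel's handle, a black horizontal sleeve 17 mm thick and 64 mm long, parallel to bench y, that stands out from the wheel and spins freely on its spindle, so that a gripper pointing down can hold it all the way round. The point spins with the sleeve: use its position only.
- clamp_knob (a point): fixed point in the middle of the screw clamp's round knurled knob (31 mm across, 24 mm high, its top 107 mm above the worktop, upright axis), on the handwheel end plate at the -x side. Turned counter-clockwise from above up to its stop (1.2 rad from fully tight) it is loose and the screw free; fully clockwise it is tight. Nothing shows whether it is tight: it may be either at the start. About 0.05 N m turns it.
- lamp_swivel (a joint): swivel of the lamp about its upright post in rad, counter-clockwise positive from above; 0 is square, with the lamp bar parallel to the row of rings (bench x); range -0.8 to 0.8; stays where it is left (0.35 N m)
- lamp_tilt (a joint): tilt of the lamp bar in rad about its length; 0 shines straight down, growing as it turns its light towards the sled and the handwheel; 45 degrees is 0.785; range -0.1 to 1.15; stays where it is left (0.25 N m)
- lamp_pivot (a point): fixed point on the post's axis at the height of the tilt axis, 220 mm above the worktop, at bench (0, -0.185). The tilt axis runs 30 mm ahead of it (bench +y at swivel 0), parallel to the lamp bar.
- lamp_grip (a point): middle of the lamp's handle, a black horizontal bar 13 mm thick and 44 mm long parallel to the lamp bar, on a 65 mm lever above the bar's end nearest the robot. With swivel s and tilt t it lies at lamp_pivot + Rz(s) (-0.128, 0.030 - 0.065 sin t, 0.065 cos t) in bench axes. Pinched from above and carried along it sets both joints.
- dish_a: petri dish, round, 56 mm across, 14 mm high, about 30 g; origin at the centre of its underside, z up. Grip it from above across its rim. One of the three may be absent (None).
- dish_b: petri dish, round, 56 mm across, 14 mm high, about 30 g; origin at the centre of its underside, z up. Grip it from above across its rim. One of the three may be absent (None).
- dish_c: petri dish, round, 56 mm across, 14 mm high, about 30 g; origin at the centre of its underside, z up. Grip it from above across its rim. One of the three may be absent (None).
- media_bottle: bystander: square white bottle 56 x 56 x 114 mm, origin under its centre
- tube_rack: bystander: empty moulded tube rack 70 x 132 x 49 mm, origin under its centre, long side along its y
- timer: bystander: bench timer 60 x 66 x 18 mm, origin under its centre
- pen: bystander: pen lying flat, 142 mm long along its y, 10 mm thick

How it is judged:
By the outcome, as a careful person would: the job done as asked, in the order asked, and still so for the second after the job is handed in, with the robot touching nothing.
Of dish_a, dish_b, dish_c only 2 to 3 are there at a start; the rules pass over those that are not, and their reading is None.
At some moment in a run one of dish_a, dish_b, dish_c may be knocked a few centimetres aside while the robot is not near it.
Once in a run the grip may slacken for a moment while it holds something.
It also fails if it takes over 210 s, if anything falls off the work surface, if the arm or the gripper's body presses on something with over 40 N, if the wrist force passes 120 N, or if a joint passes its speed limit or range.

ROBOT

A 7-joint arm with a two-finger parallel gripper is mounted at the origin on a cart in front of the work surface, level with it; the furniture and walls round the work are solid. World frame = base frame: x ahead of the robot, y to its left, z up, the work surface at z = 0. Lengths are in m, angles in rad, forces in N, time in s.
With the tool pointing down it reaches from about 0.425 to 0.925 m from the base axis. Payload 6.8 kg.
Tool frame: the origin (TCP) lies on the mounting face of the last link; the fingertips stand 173 mm ahead of it and the grasp point (between the pads) lies 155 mm ahead of it; z points along the fingers, y is the line along which they close (so a half turn about z gives the same grasp; the last joint's range is limited). The gripper opens to 85 mm and grips with 20 to 120 N. Pads are 22 mm wide; open, the fingers measure 114 mm over their backs; the gripper's body (76 mm by 85 mm) begins 54 mm behind the grasp point. The pads swing forward as they close: fully open they stand 13 mm farther back than shut.
Start: joints at [-1.397, 0.477, 0.022, 1.555, -0.011, 1.109, -0.083], TCP at [0.188, 0.648, 0.405] pointing down, gripper open.
Joint ranges: [-2.96, 2.96], [-0.34, 2.1], [-1.41, 1.46], [0.24, 2.44], [-1.37, 4.51], [0.17, 1.92], [-2.96, 2.96]. Speed limits (rad/s): [2.39, 2.39, 3.14, 3.14, 3.14, 3.14, 3.14].

INTERFACE

Orientations are given as a rotation vector (axis times angle).
In Python, from bench import r gives the robot as it stands.
- The arm moves only by the tool carry_out, never from a script. Its argument "moves" is a list of rows, each a list of 5 numbers: the shift along the tool's x, y, z in m, then the turn about the tool's z in rad, then the finger opening in m, from 0 to 0.0854. In form: [[dx, dy, dz, roll, claw], ...]. A call has exactly 8 rows; each row is the pose to reach, as a shift and turn from the pose commanded when the call began, along the tool's axes at that moment; what a row does not reach only later rows make up. A row lasts 1/10 s, in which the tool goes at most 50 mm and 8.59 degrees, less where a joint would pass 70% of its speed; a pose out of reach is approached as far as the arm can. A call with a gripper value outside its range is refused whole. The fingers move at their own pace and stop on an object; "force" is the grip in N (left out, the last holds). Time passes only in rows, so rows that repeat a pose let the fingers close, or fill a call up. It gives the time, the measured TCP pose, the force, the opening and the grip force at its end, in the units of the state.
- r.get_obs(): the state, without advancing time (a new reading comes with each control period).
- r.grab_frame(name): name is "side" or "top" or "wrist"; returns the picture (400x640x3 uint8, red, green, blue); there is no depth.
- r.calibration(name): a dict with "fx", "fy", "cx", "cy" (pixels), "rvec" (rotation vector, rad) and "tvec" (3), from world to camera coordinates, as OpenCV has them. Camera axes: x right, y down, z forward; pixel columns grow to the right and rows downward; lengths in m; the calibration is good to about 2 mm. A picture is of the moment at which its call begins: read the wrist's pose just before it. calibration takes no time and is no camera call; for the wrist camera it gives the pose at the moment of the call.
- r.hand_in(): hands the job in; it is judged then, once.
The state is a dict: "clock": time; "joints": joint angles; "qvel": joint speeds; "tau": joint torques, N m; "tcp_pos": TCP position; "orientation": TCP orientation; "contact_force": force on the tool from outside, world axes, zero at the start; "moment": the same for the moment, N m; "grip_width": finger opening in m; "gripper_force": force on a finger pad.
Only numpy, scipy, OpenCV 4.12 (cv2) and the standard library are available. Lean on these libraries where they do the work, as an engineer would, in place of code of your own. Each camera call takes 0.05 s, during which the arm holds its last target. There are 200 camera calls.

## Working session

There is one attempt and no reset: what is moved stays moved. The work goes in short steps, Python scripts to look and compute and a tool call to move; the robot and the scene stay as the last step left them, time stands still between calls to the robot, and variables do not carry over. Pictures are saved under pics/ and viewed, at most 14 in all, crops included, and the job is handed in when it is done.

Besides the shell and the picture viewer there is one more tool, called after ">>>" as name(argument=value, ...), one argument or row to a line, values as JSON. carry_out: Moves the arm, as the interface text tells. Its arguments: {"type":"object","properties":{"moves":{"type":"array","items":{"type":"array","items":{"type":"number"}}},"force":{"type":"number"}},"required":["moves"]}

```bash
ls; mkdir -p pics; python3 - <<'E'
from bench import r
import cv2
print(r.get_obs())
for n in("top","side"):
    c=r.calibration(n);print(n,c)
    cv2.imwrite(f"pics/{n}0.png",r.grab_frame(n)[:,:,::-1])
E
```

```text
pics
{'clock': 0.0, 'joints': array([-1.39711341,  0.47781181,  0.02235485,  1.55642307, -0.01149567,
        1.10932271, -0.08309058]), 'qvel': array([-2.36670663e-05, -4.67747965e-04,  1.59438690e-04, -2.85761909e-04,
        1.70717324e-03,  9.06148987e-04,  9.31299929e-04]), 'tau': array([-5.78538165e-04, -5.96459949e+01,  1.60766255e+00, -2.81186736e+01,
        1.24937898e-02,  9.71287343e-03, -7.70415880e-06]), 'tcp_pos': array([0.18762121, 0.64812174, 0.40372987]), 'orientation': array([-4.41114072e-01, -3.11035654e+00,  2.87942102e-03]), 'contact_force': array([-0.19385084,  0.22488698,  0.58591132]), 'moment': array([-0.03572208,  0.00836299, -0.0199604 ]), 'gripper_force': 0.0, 'grip_width': 0.08545842632137461}
top {'fx': 443.9076586124503, 'fy': 443.9076586124503, 'cx': 317.3548190721298, 'cy': 200.55700967178754, 'rvec': array([ 2.14823401, -2.17347071,  0.11505601]), 'tvec': array([-0.10826196,  0.57088367,  1.49084509])}
side {'fx': 363.82434686899035, 'fy': 363.82434686899035, 'cx': 320.402910293798, 'cy': 200.65325755871743, 'rvec': array([ 1.11213923,  2.66755899, -0.67377505]), 'tvec': array([ 0.47784649, -0.17477151,  1.66207533])}
```

View pics/top0.png

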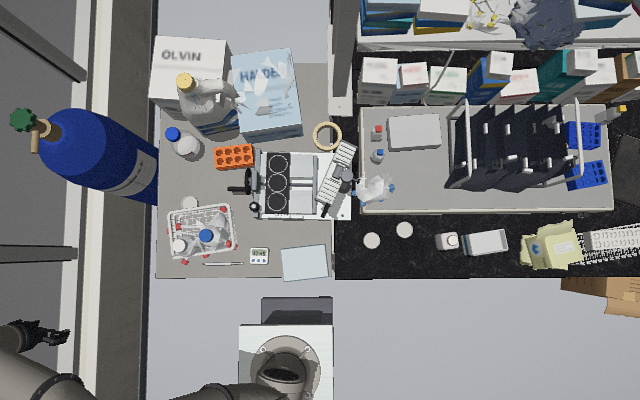

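View pics/side0.png

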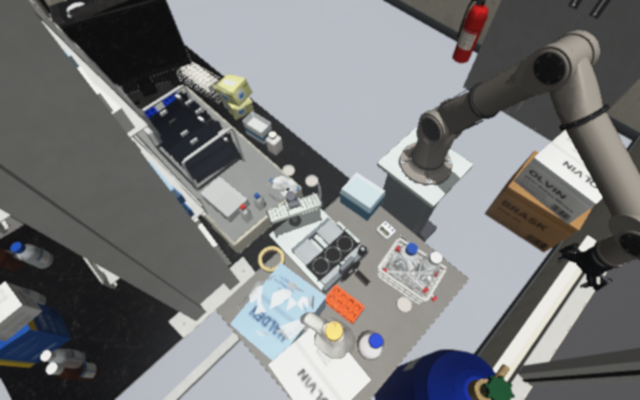

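The top view shows the bench at about (300,185), with the wheel at the left, the lamp at the right (335,180), a knob near (255,210), the rack at (234,156), the timer at (259,256) and the pen at (222,264). There are white discs at (190,203), (372,240) and (404,230). I'll zoom in.

```bash
cat > h.py <<'E'
import numpy as np, cv2
from bench import r
from scipy.spatial.transform import Rotation as R
def cam(n):
    c=r.calibration(n); K=np.array([[c['fx'],0,c['cx']],[0,c['fy'],c['cy']],[0,0,1]])
    return K,R.from_rotvec(c['rvec']).as_matrix(),np.array(c['tvec'])
def pt(c,uv,z):
    K,M,t=c; d=M.T@np.linalg.inv(K)@[uv[0],uv[1],1]; o=-M.T@t
    return o+d*(z-o[2])/d[2]
def px(c,p):
    K,M,t=c; q=K@(M@np.asarray(p,float)+t); return q[:2]/q[2]
def crop(n,x0,y0,x1,y1,s,out):
    im=r.grab_frame(n)[:,:,::-1]; cv2.imwrite('pics/'+out,cv2.resize(im[y0:y1,x0:x1],None,fx=s,fy=s,interpolation=cv2.INTER_CUBIC)); return im
E
python3 - <<'E'
from h import *
crop('top',155,130,355,280,4,'topz.png')
c=cam('top')
for n,uv,z in [('d190',(190,203),.014),('d372',(372,240),.014),('d404',(404,230),.014),('base',(285,365),0),('edgeR',(333,270),0),('edgeL',(157,275),0)]: print(n,pt(c,uv,z).round(3))
E
```

```text
d190 [0.568 0.328 0.014]
d372 [ 0.433 -0.301  0.014]
d404 [ 0.466 -0.412  0.014]
base [0.018 0.    0.   ]
edgeR [ 0.332 -0.166  0.   ]
edgeL [0.322 0.441 0.   ]
```

View pics/topz.png

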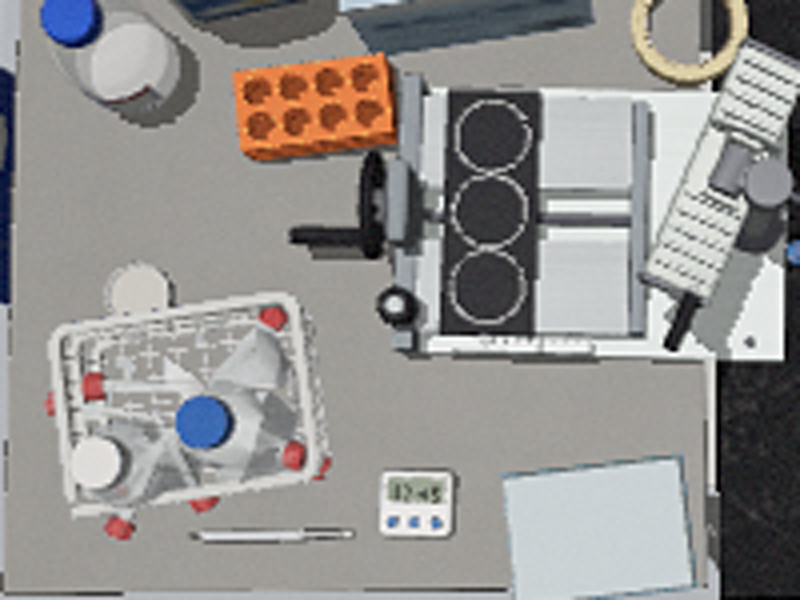

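The zoomed view shows one dish at zoomed (139,292), beside the wire basket. The rings are at zoomed (493,136), (491,212) and (488,286), and the crank handle is at (325,238), towards -x. The knob is at (398,306), and the lamp handle at (682,320) with the lamp swung. Next I'll triangulate the dishes with the side view.

```bash
python3 - <<'E'
from h import *
im=crop('side',240,140,480,320,3.3,'sidez.png')
ct,cs=cam('top'),cam('side')
def tri(a,b):
    A=[];
    for (K,M,t),uv in((ct,a),(cs,b)):
        P=K@np.c_[M,t]; A+=[uv[0]*P[2]-P[0],uv[1]*P[2]-P[1]]
    v=np.linalg.svd(np.array(A))[2][-1]; return v[:3]/v[3]
for n,uv,z in [('d190',(190,203),.014),('d372',(372,240),.014),('d404',(404,230),.014)]: print(n,px(cs,pt(ct,uv,z)).round(1))
for a,b in [((190,203),(404,303)),((372,240),(312,182)),((404,230),(288,170))]: print(tri(a,b).round(3))
# rings
t=r.grab_frame('top'); g=cv2.cvtColor(t,cv2.COLOR_RGB2GRAY); s=8
z=cv2.resize(g[150:216,262:294],None,fx=s,fy=s,interpolation=cv2.INTER_CUBIC)
m=(z>75).astype(np.uint8)
cs_,h=cv2.findContours(m,cv2.RETR_CCOMP,cv2.CHAIN_APPROX_NONE)
for c in cs_:
    if 4000<cv2.contourArea(c)<30000:
        e=cv2.fitEllipse(c); uv=np.array(e[0])/s+[262-.5+.5/s,150-.5+.5/s]; print(uv.round(2),np.round(np.array(e[1])/s,1),pt(ct,uv,.065).round(4))
E
```

```text
d190 [403.3 302.6]
d372 [311.1 179.2]
d404 [288.7 168.9]
[0.568 0.329 0.011]
[ 0.432 -0.302 -0.012]
[ 0.467 -0.414  0.003]
[276.34 201.09] [16.1 16.6] [0.5657 0.0226 0.065 ]
[276.92 182.36] [16.3 16.5] [0.6292 0.0205 0.065 ]
```

View pics/sidez.png

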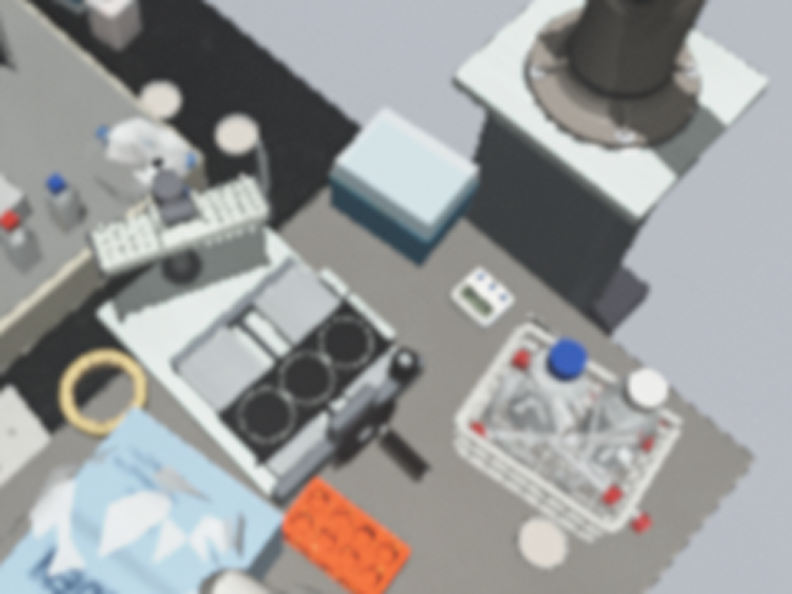

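The side view confirms three dishes: zoomed (160,98) and (236,132) on the black top, and (543,541) beside the basket. I still need the basket and blue box heights, and the move numbers.

```bash
cat >> h.py <<'E'
def tri(a,b):
    A=[]
    for n,uv in(('top',a),('side',b)):
        K,M,t=cam(n); P=K@np.c_[M,t]; A+=[uv[0]*P[2]-P[0],uv[1]*P[2]-P[1]]
    v=np.linalg.svd(np.array(A))[2][-1]; return v[:3]/v[3]
def st():
    o=r.get_obs(); M=R.from_rotvec(o['orientation']).as_matrix()
    print('t',round(o['clock'],1),'tcp',o['tcp_pos'].round(4),'yawY',round(np.arctan2(M[1,1],M[0,1]),3),'zax',M[:,2].round(3),'F',o['contact_force'].round(1),'w',round(o['grip_width'],4),'g',round(o['gripper_force'],1),'q',o['joints'].round(2)); return o,M
def rel(p,yaw=None):
    """shift in tool axes and roll to reach TCP p with closing line at yaw (mod pi)"""
    o=r.get_obs(); M=R.from_rotvec(o['orientation']).as_matrix()
    d=M.T@(np.asarray(p)-o['tcp_pos']); roll=0
    if yaw is not None:
        roll=-(yaw-np.arctan2(M[1,1],M[0,1])); roll=(roll+np.pi/2)%np.pi-np.pi/2
    print('rel',d.round(4),'roll',round(roll,3)); return d,roll
E
python3 - <<'E'
from h import *
S=lambda x,y:(240+x/3.3,140+y/3.3)
T=lambda x,y:(155+x/4,130+y/4)
print('bk1',tri(T(298,297),S(460,422)).round(3),'bk2',tri(T(58,335),S(615,525)).round(3))
print('box',tri(T(504,473),S(478,175)).round(3), tri(T(682,457),S(335,170)).round(3))
print('lampgrip',tri(T(682,320),S(262,160)).round(3))
print('crank tip',tri(T(292,236),S(422,470)).round(3),'knob',tri(T(396,300),S(406,358)).round(3))
st(); rel([.568,.328,.30],np.pi/2); 
E
```

```text
bk1 [0.554 0.181 0.076] bk2 [0.525 0.376 0.083]
box [0.396 0.01  0.242] [ 0.418 -0.138  0.086]
lampgrip [ 0.522 -0.144  0.231]
crank tip [0.612 0.189 0.046] knob [0.548 0.093 0.105]
t 0.2 tcp [0.1877 0.6483 0.4042] yawY 1.289 zax [-0.    -0.001 -1.   ] F [-0.3 -0.  -0.5] w 0.0856 g 0.0 q [-1.4   0.48  0.02  1.56 -0.01  1.11 -0.08]
rel [-0.4544 -0.2018  0.1044] roll -0.282
```

>>> carry_out(
  moves=[
    [-0.04,-0.018,0,0,0.0854],
    [-0.08,-0.035,0,0,0.0854],
    [-0.12,-0.053,0,0,0.0854],
    [-0.16,-0.07,0,0,0.0854],
    [-0.2,-0.09,0,0,0.0854],
    [-0.24,-0.107,0,0,0.0854],
    [-0.28,-0.125,0,0,0.0854],
    [-0.3,-0.134,0,0,0.0854],
  ],
  force=30,
)

```text
clock: 1.05
tcp_pos: [0.4421, 0.4324, 0.4048]
orientation: [0.45, 3.107, -0.002]
contact_force: [0.7, 0.9, -0.0]
grip_width: 0.0856
gripper_force: 0.0
```

>>> carry_out(
  moves=[
    [-0.03,-0.013,0,-0.06,0.0854],
    [-0.06,-0.026,0.01,-0.12,0.0854],
    [-0.09,-0.04,0.02,-0.2,0.0854],
    [-0.12,-0.053,0.03,-0.3,0.0854],
    [-0.14,-0.062,0.04,-0.36,0.0854],
    [-0.154,-0.068,0.04,-0.43,0.0854],
    [-0.154,-0.068,0.04,-0.43,0.0854],
    [-0.154,-0.068,0.04,-0.43,0.0854],
  ],
)

```text
clock: 1.85
tcp_pos: [0.5674, 0.3284, 0.3647]
orientation: [0.229, -3.133, -0.001]
contact_force: [0.6, 0.1, -1.0]
grip_width: 0.0852
gripper_force: 0.0
```

```bash
python3 - <<'E'
from h import *
st(); c=cam('wrist'); print(r.calibration('wrist')['fx'], px(c,[.568,.328,.014]), -c[1].T@c[2])
im=crop('wrist',0,0,640,400,1.2,'w1.png')
p=pt(c,(320,200),0);print(p)
E
```

```text
t 1.9 tcp [0.5674 0.3284 0.3647] yawY 1.717 zax [-0.  0. -1.] F [ 0.6  0.1 -1. ] w 0.0852 g 0.0 q [-0.66  0.48  0.06  1.65 -0.03  1.01  1.13]
322.6369531778652 [317.31750533 176.19860976] [0.48793293 0.31575409 0.33347347]
[0.59749698 0.3353052  0.        ]
```

View pics/w1.png

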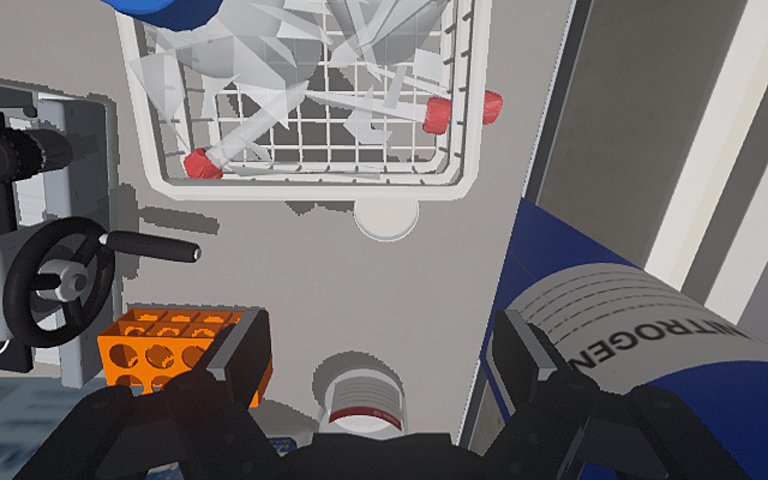

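The wrist view shows the dish centre at about (386,208) of the 1.2x picture. The basket rim's near edge is at row 200, slightly overlapping the dish in the view.

```bash
python3 - <<'E'
from h import *
c=cam('wrist'); p=pt(c,(386/1.2,208.5/1.2),.014); print('dish',p.round(4)); print('rim',pt(c,(386/1.2,200/1.2),.08).round(4),pt(c,(250/1.2,200/1.2),.08).round(4),pt(c,(418/1.2,212/1.2),.007).round(4),pt(c,(354/1.2,212/1.2),.007).round(4), pt(c,(386/1.2,241/1.2),.007))
n=np.array([.989,.147,0]); q=p+.008*n; q[2]=.24; rel(q); q[2]=.175;rel(q)
E
```

```text
dish [0.5643 0.3329 0.014 ]
rim [0.5427 0.3286 0.08  ] [0.556  0.2388 0.08  ] [0.565  0.3612 0.007 ] [0.5732 0.3062 0.007 ] [0.59539099 0.33770169 0.007     ]
rel [-0.0061  0.0039  0.1249] roll 0
rel [-0.0061  0.0039  0.1899] roll 0
```

>>> carry_out(
  moves=[
    [-0.016,0.005,0.04,0,0.0854],
    [-0.016,0.005,0.08,0,0.0854],
    [-0.016,0.005,0.12,0,0.0854],
    [-0.016,0.005,0.15,0,0.0854],
    [-0.016,0.005,0.175,0,0.0854],
    [-0.016,0.005,0.19,0,0.0854],
    [-0.016,0.005,0.19,0,0.0854],
    [-0.016,0.005,0.19,0,0.0854],
  ],
)

```text
clock: 2.7
tcp_pos: [0.5827, 0.3363, 0.1757]
orientation: [-0.233, 3.132, 0.001]
contact_force: [0.5, 0.7, 0.1]
grip_width: 0.0854
gripper_force: 0.0
```

>>> carry_out(
  moves=[
    [0,0,0,0,0.07],
    [0,0,0,0,0.06],
    [0,0,0,0,0.045],
    [0,0,0,0,0.045],
    [0,0,0,0,0.045],
    [0,0,0,0,0.045],
    [0,0,0,0,0.045],
    [0,0,0,0,0.045],
  ],
)

```text
clock: 3.5
tcp_pos: [0.5831, 0.3357, 0.1766]
orientation: [-0.232, 3.132, 0.002]
contact_force: [-2.1, -1.3, 8.0]
grip_width: 0.0503
gripper_force: 27.8
```

>>> carry_out(
  moves=[
    [-0.005,0,0,0,0.045],
    [-0.01,0,0,0,0.045],
    [-0.015,0,0,0,0.045],
    [-0.02,0,0,0,0.045],
    [-0.025,0,0,0,0.045],
    [-0.03,0,0,0,0.045],
    [-0.035,0,0,0,0.045],
    [-0.04,0,0,0,0.045],
  ],
)

```text
clock: 4.3
tcp_pos: [0.6212, 0.3422, 0.1765]
orientation: [0.233, -3.13, -0.001]
contact_force: [-7.9, -0.9, 12.8]
grip_width: 0.0505
gripper_force: 26.9
```

```bash
python3 - <<'E'
from h import *
st(); c=cam('wrist'); im=crop('wrist',120,60,520,360,1.8,'w2.png')
E
```

```text
t 4.3 tcp [0.6212 0.3422 0.1765] yawY 1.72 zax [-0.003  0.001 -1.   ] F [-7.9 -0.9 12.8] w 0.0505 g 26.9 q [-0.62  0.78  0.04  1.6  -0.05  0.76  1.17]
```

View pics/w2.png

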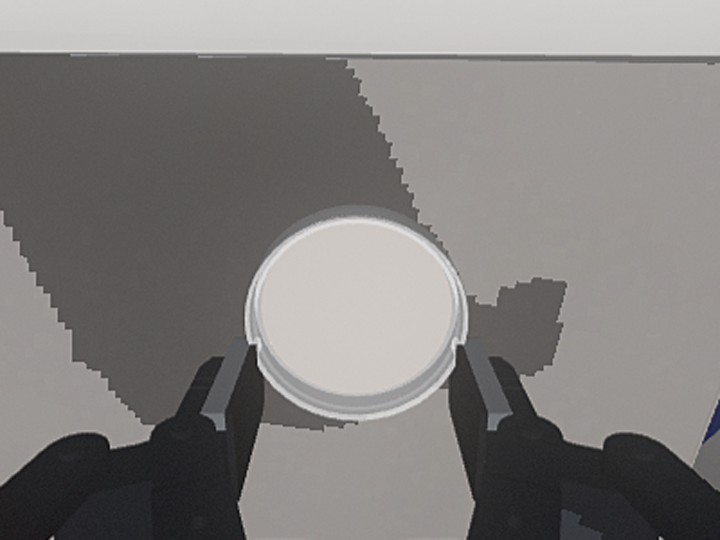

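The dish came free, gripped about 18 mm off centre. I'll reopen, centre and regrip.

>>> carry_out(
  moves=[
    [0,0,-0.002,0,0.075],
    [0,0,-0.003,0,0.0854],
    [0.006,0,-0.003,0,0.0854],
    [0.012,0,-0.003,0,0.0854],
    [0.02,0,-0.003,0,0.0854],
    [0.02,0,-0.003,0,0.075],
    [0.02,0,-0.003,0,0.06],
    [0.02,0,-0.003,0,0.05],
  ],
)

```text
clock: 5.15
tcp_pos: [0.6026, 0.3385, 0.1783]
orientation: [0.232, -3.133, -0.0]
contact_force: [-1.2, -0.8, 2.3]
grip_width: 0.0536
gripper_force: 31.1
```

>>> carry_out(
  moves=[
    [0,0,0,0,0.05],
    [0,0,0,0,0.05],
    [0,0,0,0,0.05],
    [0,0,-0.01,0,0.05],
    [0,0,-0.03,0,0.05],
    [0,0,-0.06,0,0.05],
    [0,0,-0.09,0,0.05],
    [0,0,-0.12,0,0.05],
  ],
)

```text
clock: 5.95
tcp_pos: [0.6027, 0.3382, 0.2993]
orientation: [-0.232, 3.132, 0.0]
contact_force: [-0.4, 0.5, -0.5]
grip_width: 0.0533
gripper_force: 31.7
```

```bash
python3 - <<'E'
from h import *
st(); im=crop('wrist',120,60,520,360,1.8,'w3.png')
ct=cam('top')
rel([.6292,.0205,.30],np.pi/2-.033);rel([.6292,.0205,.30],-.033)
E
```

```text
t 6.0 tcp [0.6027 0.3382 0.2993] yawY 1.719 zax [ 0.001  0.    -1.   ] F [-0.4  0.5 -0.5] w 0.0533 g 31.7 q [-0.64  0.6   0.06  1.6  -0.04  0.93  1.15]
rel [ 0.0223 -0.3187  0.0039] roll 0.181
rel [ 0.0223 -0.3187  0.0039] roll -1.39
```

View pics/w3.png

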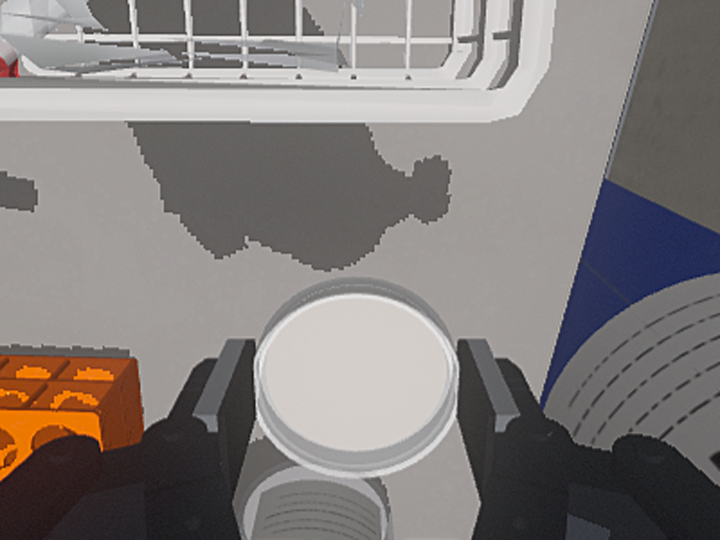

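>>> carry_out(
  moves=[
    [0,0,-0.04,0,0.05],
    [-0.005,-0.03,-0.06,0,0.05],
    [-0.01,-0.07,-0.06,0,0.05],
    [-0.015,-0.11,-0.06,0,0.05],
    [-0.02,-0.15,-0.06,0,0.05],
    [-0.025,-0.19,-0.06,0,0.05],
    [-0.03,-0.23,-0.06,0,0.05],
    [-0.035,-0.26,-0.06,0,0.05],
  ],
)

```text
clock: 6.8
tcp_pos: [0.676, 0.0827, 0.3582]
orientation: [-0.228, 3.132, -0.002]
contact_force: [-0.3, -0.8, -0.4]
grip_width: 0.0542
gripper_force: 23.6
```

>>> carry_out(
  moves=[
    [-0.002,-0.025,0,0.06,0.05],
    [-0.004,-0.05,0,0.12,0.05],
    [-0.007,-0.07,0,0.18,0.05],
    [-0.007,-0.07,0,0.18,0.05],
    [-0.007,-0.07,0,0.18,0.05],
    [-0.007,-0.07,0,0.18,0.05],
    [-0.007,-0.07,0,0.18,0.05],
    [-0.007,-0.07,0,0.18,0.05],
  ],
)

```text
clock: 7.6
tcp_pos: [0.6926, 0.0194, 0.3577]
orientation: [-0.047, -3.141, -0.001]
contact_force: [-0.0, -0.2, -1.1]
grip_width: 0.0534
gripper_force: 32.0
```

```bash
python3 - <<'E'
from h import *
o,M=st(); c=cam('wrist'); im=crop('wrist',0,0,640,400,1.2,'w4.png')
for p in([.5657,.0226,.065],[.6292,.0205,.065],[.693,.0185,.065]): print(px(c,p).round(1))
tz=o['tcp_pos'][2]-.1783+.014
print('dish off',(pt(c,(317.8,266.7),tz)-o['tcp_pos']).round(4))
E
```

```text
t 7.6 tcp [0.6926 0.0194 0.3577] yawY 1.541 zax [-0.     0.001 -1.   ] F [-0.  -0.2 -1.1] w 0.0534 g 32.0 q [-0.22  0.55  0.16  1.56 -0.1   1.04  1.5 ]
[317.4  24.9]
[317.2 115.1]
[317.2 192.7]
dish off [-0.0031 -0.0006 -0.1643]
```

View pics/w4.png

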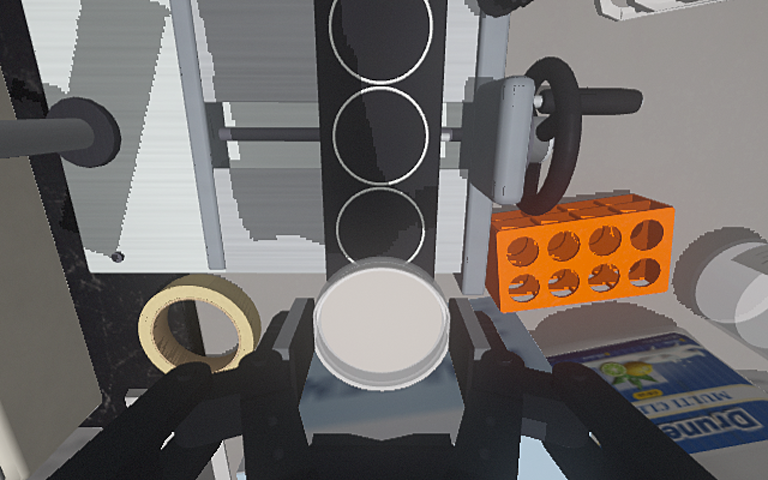

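The wrist view shows the rings at about (381,32), (380,135) and (380,230) of the 1.2x picture, and the held dish at (381,320). Now to fit the rings precisely.

```bash
cat >> h.py <<'E'
def rings(n,box,z=.065,th=110,s=4):
    x0,y0,x1,y1=box; c=cam(n); g=cv2.cvtColor(r.grab_frame(n),cv2.COLOR_RGB2GRAY)
    zz=cv2.resize(g[y0:y1,x0:x1],None,fx=s,fy=s,interpolation=cv2.INTER_CUBIC)
    cs,_=cv2.findContours((zz>th).astype(np.uint8),cv2.RETR_CCOMP,cv2.CHAIN_APPROX_NONE); out=[]
    for k in cs:
        a=cv2.contourArea(k)/s/s
        if a<150: continue
        e=cv2.fitEllipse(k); uv=np.array(e[0])/s+[x0-.5+.5/s,y0-.5+.5/s]; p=pt(c,uv,z)
        d=np.array(e[1])/s*np.linalg.norm(p+c[1].T@c[2])/c[0][0,0]
        print('ell',uv.round(1),'area',round(a),'diam~',d.round(4),'p',p.round(4)); out.append(p)
    return out
E
python3 - <<'E'
from h import *
rings('wrist',(268,0,366,220))
E
```

```text
ell [317.  189.4] area 3900 diam~ [0.0562 0.0636] p [0.6901 0.0181 0.065 ]
ell [316.9 188.4] area 3451 diam~ [0.0518 0.0612] p [0.6893 0.018  0.065 ]
ell [317.3 112.6] area 5170 diam~ [0.0648 0.067 ] p [0.6273 0.0203 0.065 ]
ell [316.8 112.9] area 4635 diam~ [0.0616 0.0632] p [0.6276 0.0199 0.065 ]
ell [317.2  21.3] area 438 diam~ [0.0698 0.0779] p [0.5634 0.0222 0.065 ]
```

>>> carry_out(
  moves=[
    [-0.002,0,0.03,0,0.05],
    [-0.0025,-0.0005,0.06,0,0.05],
    [-0.0025,-0.0005,0.09,0,0.05],
    [-0.0025,-0.0005,0.105,0,0.05],
    [-0.0025,-0.0005,0.112,0,0.05],
    [-0.0025,-0.0005,0.114,0,0.05],
    [-0.0025,-0.0005,0.114,0,0.05],
    [-0.0025,-0.0005,0.114,0,0.05],
  ],
)

```text
clock: 8.5
tcp_pos: [0.6959, 0.0176, 0.2452]
orientation: [0.05, 3.139, 0.0]
contact_force: [-0.2, 0.1, -0.6]
grip_width: 0.0532
gripper_force: 32.0
```

>>> carry_out(
  moves=[
    [0,0,0,0,0.06],
    [0,0,0,0,0.068],
    [0,0,0,0,0.068],
    [0,0,0,0,0.068],
    [0,0,-0.02,0,0.068],
    [0,0,-0.06,0,0.068],
    [0,0,-0.11,0,0.0854],
    [0,0,-0.16,0,0.0854],
  ],
)

```text
clock: 9.3
tcp_pos: [0.6949, 0.0175, 0.405]
orientation: [-0.05, -3.14, 0.0]
contact_force: [1.5, -1.1, 0.3]
grip_width: 0.0856
gripper_force: 0.0
```

```bash
python3 - <<'E'
from h import *
st(); im=crop('wrist',0,0,640,400,1.2,'w5.png')
ct=cam('top'); t=crop('top',330,190,450,270,4,'t5.png')
for u0 in((360,228,384,252),(392,218,416,242),(264,150,290,176)):
    rings('top',u0,.014,th=150)
rel([.695,.019,.45]); rel([.433,-.302,.38])
E
```

```text
t 9.3 tcp [0.6949 0.0175 0.405 ] yawY 1.539 zax [-0.001 -0.    -1.   ] F [ 1.5 -1.1  0.3] w 0.0856 g 0.0 q [-0.23  0.51  0.17  1.51 -0.09  1.13  1.49]
ell [370.6 237.8] area 197 diam~ [0.0547 0.0553] p [ 0.4408 -0.2964  0.014 ]
ell [404.2 229.3] area 195 diam~ [0.0546 0.0561] p [ 0.4683 -0.4125  0.014 ]
rel [-0.      0.0014 -0.0465] roll 0
rel [ 0.2517 -0.3278  0.0235] roll 0
```

View pics/w5.png

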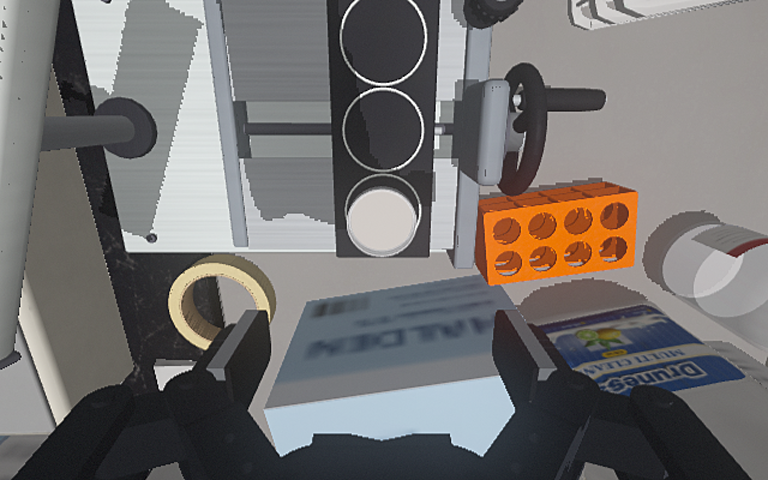

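The dish lies in the far ring, slightly towards +x. I'll quantify that.

```bash
python3 - <<'E'
from h import *
print('dish');rings('wrist',(280,135,360,218),.079,th=165)
print('rings');rings('wrist',(280,0,357,150),.065,th=110)
E
```

```text
dish
ell [318.3 185.1] area 2600 diam~ [0.0524 0.0579] p [0.6977 0.0177 0.079 ]
rings
ell [318.9 108.2] area 3825 diam~ [0.0651 0.0675] p [0.6274 0.0204 0.065 ]
ell [318.5 108.6] area 3406 diam~ [0.0617 0.0635] p [0.6277 0.02   0.065 ]
ell [318.9  30.8] area 418 diam~ [0.069  0.0763] p [0.5636 0.0223 0.065 ]
```

```bash
python3 - <<'E'
from h import *
g=cv2.cvtColor(r.grab_frame('wrist'),cv2.COLOR_RGB2GRAY); c=cam('wrist')
print([(i,int(g[i,318])) for i in range(138,220)])
for i in (144,152,156,160,205,210,212,214): print(i,pt(c,(318.3,i),.065)[0].round(4),pt(c,(318.3,i),.079)[0].round(4))
E
```

```text
[(138, 61), (139, 62), (140, 47), (141, 41), (142, 60), (143, 158), (144, 108), (145, 39), (146, 152), (147, 136), (148, 64), (149, 47), (150, 49), (151, 52), (152, 53), (153, 52), (154, 51), (155, 48), (156, 53), (157, 97), (158, 102), (159, 180), (160, 226), (161, 212), (162, 203), (163, 203), (164, 203), (165, 203), (166, 205), (167, 203), (168, 204), (169, 204), (170, 204), (171, 204), (172, 204), (173, 204), (174, 203), (175, 203), (176, 204), (177, 204), (178, 203), (179, 203), (180, 204), (181, 204), (182, 203), (183, 203), (184, 205), (185, 204), (186, 203), (187, 203), (188, 204), (189, 204), (190, 203), (191, 203), (192, 204), (193, 204), (194, 203), (195, 204), (196, 204), (197, 204), (198, 204), (199, 203), (200, 204), (201, 203), (202, 204), (203, 204), (204, 204), (205, 204), (206, 204), (207, 204), (208, 204), (209, 206), (210, 196), (211, 176), (212, 165), (213, 163), (214, 174), (215, 202), (216, 116), (217, 150), (218, 156), (219, 156)]
144 0.6596 0.6575
152 0.6672 0.6648
156 0.671 0.6684
160 0.6749 0.6721
205 0.7205 0.7157
210 0.7259 0.7208
212 0.728 0.7228
214 0.7302 0.7249
```

The dish sits about 6 mm too far along +x (its edges fit a centre at 0.698, the ring is at 0.692). I'll regrip and shift it.

>>> carry_out(
  moves=[
    [0,0,0.04,0,0.07],
    [0,0,0.08,0,0.068],
    [0,0,0.12,0,0.068],
    [0,0,0.15,0,0.068],
    [0,0,0.16,0,0.068],
    [0,0,0.16,0,0.06],
    [0,0,0.16,0,0.05],
    [0,0,0.16,0,0.05],
  ],
)

```text
clock: 10.5
tcp_pos: [0.6961, 0.0175, 0.2457]
orientation: [0.05, 3.138, 0.001]
contact_force: [0.8, -0.3, -0.2]
grip_width: 0.0533
gripper_force: 31.5
```

>>> carry_out(
  moves=[
    [0,0,0,0,0.05],
    [0,0,-0.003,0,0.05],
    [0.003,0,-0.003,0,0.05],
    [0.006,0,-0.003,0,0.05],
    [0.006,0,0,0,0.05],
    [0.006,0,0.001,0,0.05],
    [0.006,0,0.001,0,0.06],
    [0.006,0,0.001,0,0.068],
  ],
)

```text
clock: 11.3
tcp_pos: [0.6892, 0.0178, 0.2424]
orientation: [-0.05, -3.141, 0.0]
contact_force: [-0.0, 0.2, 0.2]
grip_width: 0.0678
gripper_force: 0.0
```

>>> carry_out(
  moves=[
    [0,0,0,0,0.068],
    [0,0,0,0,0.068],
    [0,0,-0.04,0,0.068],
    [0,0,-0.08,0,0.068],
    [0,0,-0.12,0,0.0854],
    [0,0,-0.16,0,0.0854],
    [0,0,-0.16,0,0.0854],
    [0,0,-0.16,0,0.0854],
  ],
)

```text
clock: 12.1
tcp_pos: [0.6894, 0.0177, 0.4039]
orientation: [0.05, 3.139, 0.001]
contact_force: [0.2, 0.7, -0.3]
grip_width: 0.0855
gripper_force: 0.0
```

```bash
cat >> h.py <<'E'
def col(n,u,a,b,zs=(.065,.079)):
    """grey steps down a column: rows with strong change and their points"""
    g=cv2.cvtColor(r.grab_frame(n),cv2.COLOR_RGB2GRAY).astype(int); c=cam(n)
    for i in range(a,b):
        if abs(g[i+1,u]-g[i,u])>25: print(i+.5,g[i,u],g[i+1,u],[pt(c,(u,i+.5),z)[:2].round(4).tolist() for z in zs])
E
python3 - <<'E'
from h import *
st(); col('wrist',318,60,222)
E
```

```text
t 12.1 tcp [0.6894 0.0177 0.4039] yawY 1.539 zax [ 0.002  0.    -1.   ] F [ 0.2  0.7 -0.3] w 0.0855 g 0.0 q [-0.23  0.5   0.17  1.53 -0.09  1.12  1.49]
73.5 34 207 [[0.5925, 0.0207], [0.5932, 0.0206]]
74.5 207 252 [[0.5933, 0.0206], [0.594, 0.0206]]
75.5 252 155 [[0.5941, 0.0206], [0.5948, 0.0206]]
76.5 155 17 [[0.595, 0.0206], [0.5956, 0.0205]]
77.5 17 249 [[0.5958, 0.0206], [0.5964, 0.0205]]
79.5 224 105 [[0.5975, 0.0205], [0.598, 0.0205]]
80.5 105 44 [[0.5983, 0.0205], [0.5988, 0.0204]]
145.5 40 143 [[0.6562, 0.0187], [0.654, 0.0187]]
147.5 161 67 [[0.6581, 0.0186], [0.6558, 0.0186]]
148.5 67 104 [[0.659, 0.0186], [0.6567, 0.0186]]
149.5 104 160 [[0.66, 0.0185], [0.6577, 0.0186]]
150.5 160 77 [[0.661, 0.0185], [0.6586, 0.0185]]
151.5 77 44 [[0.6619, 0.0185], [0.6595, 0.0185]]
153.5 42 98 [[0.6638, 0.0184], [0.6613, 0.0185]]
155.5 101 153 [[0.6657, 0.0184], [0.6631, 0.0184]]
156.5 153 207 [[0.6667, 0.0183], [0.6641, 0.0184]]
211.5 165 207 [[0.7229, 0.0166], [0.7176, 0.0167]]
212.5 207 112 [[0.7239, 0.0165], [0.7187, 0.0167]]
213.5 112 60 [[0.725, 0.0165], [0.7197, 0.0166]]
218.5 72 160 [[0.7305, 0.0163], [0.7249, 0.0165]]
```

>>> carry_out(
  moves=[
    [0,0,-0.04,0,0.0854],
    [0.02,-0.025,-0.08,0,0.0854],
    [0.045,-0.06,-0.08,0,0.0854],
    [0.07,-0.095,-0.08,0,0.0854],
    [0.095,-0.13,-0.08,0,0.0854],
    [0.12,-0.165,-0.08,0,0.0854],
    [0.145,-0.2,-0.08,0,0.0854],
    [0.17,-0.235,-0.08,0,0.0854],
  ],
)

```text
clock: 12.95
tcp_pos: [0.5103, -0.2127, 0.4809]
orientation: [-0.05, -3.138, -0.001]
contact_force: [0.7, -0.6, 0.4]
grip_width: 0.0854
gripper_force: 0.0
```

>>> carry_out(
  moves=[
    [0.025,-0.035,0,0,0.0854],
    [0.05,-0.065,0.02,0,0.0854],
    [0.068,-0.087,0.05,0,0.0854],
    [0.068,-0.087,0.09,0,0.0854],
    [0.068,-0.087,0.13,0,0.0854],
    [0.068,-0.087,0.14,0,0.0854],
    [0.068,-0.087,0.14,0,0.0854],
    [0.068,-0.087,0.14,0,0.0854],
  ],
)

```text
clock: 13.75
tcp_pos: [0.4417, -0.2967, 0.3436]
orientation: [0.05, 3.14, -0.001]
contact_force: [0.2, 0.9, 0.3]
grip_width: 0.0854
gripper_force: 0.0
```

```bash
python3 - <<'E'
from h import *
st(); c=cam('wrist'); im=crop('wrist',0,0,640,400,1.2,'w6.png')
print(px(c,[.4408,-.2964,.014]),px(c,[.4683,-.4125,.014]))
rings('wrist',(150,0,490,330),.014,th=185,s=2)
E
```

```text
t 13.8 tcp [ 0.4417 -0.2967  0.3436] yawY 1.539 zax [ 0.001 -0.001 -1.   ] F [0.2 0.9 0.3] w 0.0854 g 0.0 q [ 0.22  0.32  0.32  1.98 -0.13  0.86  2.14]
[318.68754119 179.62406863] [201.71009131 210.28498387]
ell [298.4 316.1] area 1649 diam~ [0.0245 0.1854] p [ 0.597  -0.3239  0.014 ]
ell [473.1 265.8] area 1353 diam~ [0.0453 0.0965] p [ 0.54   -0.1379  0.014 ]
ell [405.3 266.3] area 2094 diam~ [0.0494 0.0909] p [ 0.5383 -0.2089  0.014 ]
ell [329.1 209.4] area 1973 diam~ [0.05   0.0533] p [ 0.4723 -0.2873  0.014 ]
ell [202.3 207.4] area 1928 diam~ [0.0514 0.0584] p [ 0.4661 -0.412   0.014 ]
ell [217.8   9.9] area 1890 diam~ [0.0194 0.2682] p [ 0.2955 -0.3748  0.014 ]
```

View pics/w6.png

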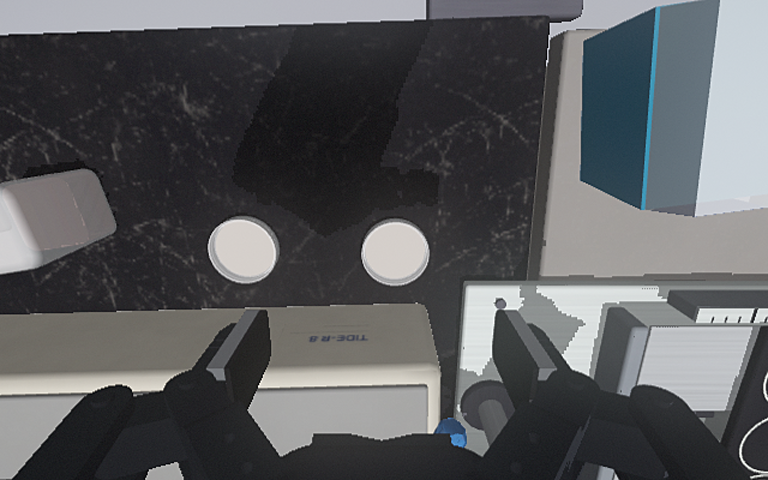

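The wrist view shows that one dish was knocked: B is now at (395,252) of the 1.2x picture, or about (0.472,-0.287), and C is at (243,249). A platform wall stands behind B, with its foot at about row 305. I need the clearances.

```bash
python3 - <<'E'
from h import *
c=cam('wrist'); q=lambda u,v,z:pt(c,(u/1.2,v/1.2),z).round(4)
print('wall foot z0',q(395,305,0),'if top z.1',q(395,305,.1),'lower line',q(395,375,0),q(395,375,.1))
print('B ext bottom rim',q(395,285,.014),'top base',q(395,218,0),q(361,250,.010),q(429,250,.010))
print('C ext',q(243,284,.014),q(243,216,0),q(208,250,.01),q(279,250,.01))
rel([.471,-.288,.1783]);rel([.466,-.412,.1783])
E
```

```text
wall foot z0 [ 0.5294 -0.288   0.    ] if top z.1 [ 0.4758 -0.2904  0.1   ] lower line [ 0.6047 -0.2896  0.    ] [ 0.5271 -0.2914  0.1   ]
B ext bottom rim [ 0.503 -0.288  0.014] top base [ 0.448  -0.2864  0.    ] [ 0.472  -0.3155  0.01  ] [ 0.4738 -0.2589  0.01  ]
C ext [ 0.4979 -0.4165  0.014 ] [ 0.4423 -0.4133  0.    ] [ 0.4679 -0.4428  0.01  ] [ 0.4698 -0.3838  0.01  ]
rel [-0.0284  0.0099  0.1662] roll 0
rel [-0.0273 -0.1142  0.1663] roll 0
```

>>> carry_out(
  moves=[
    [-0.015,0.005,0.03,0,0.0854],
    [-0.029,0.011,0.06,0,0.0854],
    [-0.029,0.011,0.1,0,0.0854],
    [-0.029,0.011,0.135,0,0.0854],
    [-0.029,0.011,0.155,0,0.0854],
    [-0.029,0.011,0.166,0,0.0854],
    [-0.029,0.011,0.166,0,0.07],
    [-0.029,0.011,0.166,0,0.05],
  ],
)

```text
clock: 14.65
tcp_pos: [0.4712, -0.2868, 0.178]
orientation: [0.05, 3.139, -0.001]
contact_force: [0.6, -0.4, 0.3]
grip_width: 0.0588
gripper_force: 0.0
```

>>> carry_out(
  moves=[
    [0,0,0,0,0.05],
    [0,0,0,0,0.05],
    [0,0,0,0,0.05],
    [0,0,-0.03,0,0.05],
    [0,0,-0.08,0,0.05],
    [0,0,-0.13,0,0.05],
    [0,0,-0.18,0,0.05],
    [0,0,-0.23,0,0.05],
  ],
)

```text
clock: 15.45
tcp_pos: [0.4699, -0.2863, 0.41]
orientation: [0.051, 3.139, -0.001]
contact_force: [1.7, -0.0, -0.7]
grip_width: 0.0535
gripper_force: 32.0
```

```bash
python3 - <<'E'
from h import *
st(); rel([.6275,.0201,.44],1.5378); rel([.6275,.0201,.36],1.5378)
c=cam('wrist'); print(px(c,[.4755,-.287,.26]))
col('wrist',318,150,330,(.245,))
E
```

```text
t 15.4 tcp [ 0.4699 -0.2863  0.41  ] yawY 1.539 zax [ 0.002 -0.001 -1.   ] F [ 1.7 -0.  -0.7] w 0.0535 g 32.0 q [ 0.15  0.27  0.34  1.87 -0.11  1.02  2.08]
rel [-0.1477  0.3113 -0.0299] roll 0.001
rel [-0.1476  0.3114  0.0501] roll 0.001
[318.81786851 300.92487103]
205.5 55 115 [[0.4438, -0.2887]]
216.5 118 145 [[0.4493, -0.2889]]
221.5 130 173 [[0.4518, -0.289]]
222.5 173 228 [[0.4524, -0.289]]
309.5 202 167 [[0.5018, -0.2906]]
321.5 167 195 [[0.5094, -0.2909]]
```

>>> carry_out(
  moves=[
    [0,0,-0.045,0,0.05],
    [-0.005,0.01,-0.09,0,0.05],
    [-0.02,0.045,-0.09,0,0.05],
    [-0.036,0.08,-0.09,0,0.05],
    [-0.052,0.115,-0.09,0,0.05],
    [-0.068,0.15,-0.09,0,0.05],
    [-0.084,0.185,-0.09,0,0.05],
    [-0.1,0.22,-0.09,0,0.05],
  ],
)

```text
clock: 16.3
tcp_pos: [0.5775, -0.0684, 0.4976]
orientation: [0.05, 3.139, 0.0]
contact_force: [1.1, 0.2, 0.7]
grip_width: 0.0532
gripper_force: 32.0
```

>>> carry_out(
  moves=[
    [-0.015,0.035,0,0,0.05],
    [-0.03,0.065,0.01,0,0.05],
    [-0.042,0.091,0.04,0,0.05],
    [-0.042,0.091,0.08,0,0.05],
    [-0.042,0.091,0.12,0,0.05],
    [-0.042,0.091,0.14,0,0.05],
    [-0.042,0.091,0.14,0,0.05],
    [-0.042,0.091,0.14,0,0.05],
  ],
)

```text
clock: 17.1
tcp_pos: [0.6225, 0.0198, 0.3578]
orientation: [0.05, 3.14, 0.0]
contact_force: [0.3, 0.5, 0.7]
grip_width: 0.0534
gripper_force: 32.0
```

```bash
python3 - <<'E'
from h import *
st(); rel([.6215,.0201,.245],1.5378)
E
```

```text
t 17.1 tcp [0.6225 0.0198 0.3578] yawY 1.539 zax [ 0.001  0.    -1.   ] F [0.3 0.5 0.7] w 0.0534 g 32.0 q [-0.25  0.44  0.15  1.74 -0.08  0.97  1.48]
rel [0.0012 0.0002 0.1128] roll 0.001
```

>>> carry_out(
  moves=[
    [0.001,0,0.03,0,0.05],
    [0.001,0,0.06,0,0.05],
    [0.001,0,0.09,0,0.05],
    [0.001,0,0.105,0,0.05],
    [0.001,0,0.112,0,0.05],
    [0.001,0,0.114,0,0.05],
    [0.001,0,0.114,0,0.05],
    [0.001,0,0.114,0,0.05],
  ],
)

```text
clock: 17.9
tcp_pos: [0.622, 0.02, 0.2441]
orientation: [0.05, 3.139, 0.001]
contact_force: [0.3, 0.6, -0.9]
grip_width: 0.0531
gripper_force: 32.0
```

>>> carry_out(
  moves=[
    [0,0,0,0,0.06],
    [0,0,0,0,0.066],
    [0,0,0,0,0.066],
    [0,0,0,0,0.066],
    [0,0,-0.02,0,0.066],
    [0,0,-0.06,0,0.066],
    [0,0,-0.11,0,0.0854],
    [0,0,-0.16,0,0.0854],
  ],
)

```text
clock: 18.7
tcp_pos: [0.6209, 0.0199, 0.4041]
orientation: [-0.05, -3.14, 0.0]
contact_force: [0.9, -0.2, 0.5]
grip_width: 0.0853
gripper_force: 0.0
```

```bash
python3 - <<'E'
from h import *
st(); col('wrist',319,60,222); c=cam('wrist')
for p in ([.564,.0224,.065],[.6275,.0201,.065],[.6915,.018,.065]): print(px(c,p).round(1))
im=r.grab_frame('wrist'); cv2.imwrite('pics/w7.png',im[:,:,::-1])
E
```

```text
t 18.7 tcp [0.6209 0.0199 0.4041] yawY 1.539 zax [-0.001 -0.    -1.   ] F [ 0.9 -0.2  0.5] w 0.0853 g 0.0 q [-0.26  0.39  0.16  1.7  -0.07  1.06  1.47]
72.5 210 149 [[0.53, 0.0241], [0.5306, 0.024]]
73.5 149 68 [[0.5309, 0.0241], [0.5315, 0.024]]
83.5 59 97 [[0.5395, 0.0238], [0.5397, 0.0237]]
84.5 97 249 [[0.5404, 0.0238], [0.5405, 0.0237]]
85.5 249 191 [[0.5413, 0.0238], [0.5414, 0.0237]]
86.5 191 88 [[0.5422, 0.0237], [0.5422, 0.0236]]
87.5 88 61 [[0.543, 0.0237], [0.5431, 0.0236]]
151.5 40 141 [[0.6029, 0.0219], [0.6002, 0.0218]]
153.5 133 55 [[0.6048, 0.0218], [0.6021, 0.0218]]
154.5 55 117 [[0.6058, 0.0218], [0.6031, 0.0217]]
157.5 132 194 [[0.6089, 0.0217], [0.606, 0.0216]]
212.5 161 191 [[0.6675, 0.0198], [0.662, 0.0199]]
213.5 191 159 [[0.6686, 0.0198], [0.6631, 0.0199]]
214.5 159 238 [[0.6698, 0.0198], [0.6642, 0.0198]]
215.5 238 116 [[0.6709, 0.0197], [0.6653, 0.0198]]
216.5 116 202 [[0.672, 0.0197], [0.6663, 0.0198]]
218.5 212 107 [[0.6743, 0.0196], [0.6685, 0.0197]]
219.5 107 47 [[0.6755, 0.0196], [0.6696, 0.0197]]
221.5 55 104 [[0.6778, 0.0195], [0.6718, 0.0196]]
[318.3 110.9]
[318.  175.7]
[318.  233.3]
```

```bash
python3 - <<'E'
from h import *
print(r.calibration('wrist'))
for th in(100,130): rings('wrist',(270,60,370,160),.065,th=th)
print('top'); rings('top',(262,195,292,212),.065,th=75); rings('top',(262,150,294,216),.065,th=75)
E
```

```text
{'fx': 322.6369531778652, 'fy': 322.6369531778652, 'cx': 317.56256487477305, 'cy': 197.67619143704422, 'rvec': array([-2.0767622 , -2.00901477, -0.33662096]), 'tvec': array([-0.04026507, -0.63546945,  0.18321293])}
ell [318.  153.9] area 466 diam~ [0.0135 0.052 ] p [0.6049 0.0207 0.065 ]
ell [318.4 110.2] area 3642 diam~ [0.0652 0.0674] p [0.5634 0.0225 0.065 ]
ell [318.  110.6] area 3215 diam~ [0.0615 0.0631] p [0.5638 0.0221 0.065 ]
ell [273.3 150.5] area 549 diam~ [0.007  0.1826] p [ 0.6    -0.0227  0.065 ]
ell [460.2 -36.2] area 1261 diam~ [0.1519 0.327 ] p [0.4506 0.143  0.065 ]
ell [317.5 156.2] area 212 diam~ [0.008  0.0396] p [0.6035 0.0202 0.065 ]
ell [318.6 113.5] area 3627 diam~ [0.0645 0.0664] p [0.5633 0.0225 0.065 ]
ell [318.1 114. ] area 3305 diam~ [0.0617 0.0633] p [0.5638 0.022  0.065 ]
ell [426.5  -6. ] area 1356 diam~ [0.1188 0.2206] p [0.4693 0.1158 0.065 ]
top
ell [270.7 203.3] area 226 diam~ [0.058  0.0864] p [0.5585 0.0414 0.065 ]
ell [283.7 200.9] area 169 diam~ [0.0744 0.1095] p [ 0.5661 -0.002   0.065 ]
ell [270.8 184.2] area 974 diam~ [0.0858 0.2208] p [0.6231 0.0413 0.065 ]
```

View pics/w7.png

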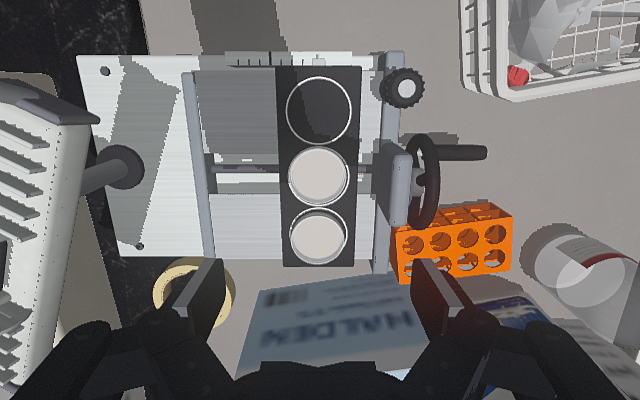

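The view shows dishes in the middle ring (318,176) and the far ring (318,236), with the near ring empty. My earlier edge reading paired a frame with a calibration taken while the arm was still settling, so I'll measure again.

```bash
sed -i "s/    g=cv2.cvtColor(r.grab_frame(n),cv2.COLOR_RGB2GRAY).astype(int); c=cam(n)/    r.grab_frame(n); c=cam(n); g=cv2.cvtColor(r.grab_frame(n),cv2.COLOR_RGB2GRAY).astype(int)/" h.py
python3 - <<'E'
from h import *
o,_=st(); print(np.abs(o['qvel']).max()); col('wrist',319,76,270)
E
```

```text
t 19.0 tcp [0.6207 0.02   0.4013] yawY 1.539 zax [-0.002 -0.    -1.   ] F [-0.3  0.   0.4] w 0.0855 g 0.0 q [-0.26  0.39  0.16  1.7  -0.07  1.05  1.47]
0.01690228115927621
84.5 59 99 [[0.5325, 0.0233], [0.5329, 0.0232]]
85.5 99 249 [[0.5334, 0.0233], [0.5337, 0.0232]]
86.5 249 190 [[0.5342, 0.0233], [0.5345, 0.0232]]
87.5 190 86 [[0.5351, 0.0232], [0.5353, 0.0231]]
88.5 86 60 [[0.5359, 0.0232], [0.5361, 0.0231]]
152.5 44 78 [[0.5935, 0.0214], [0.591, 0.0214]]
153.5 78 155 [[0.5944, 0.0214], [0.5919, 0.0214]]
154.5 155 89 [[0.5954, 0.0214], [0.5929, 0.0214]]
155.5 89 50 [[0.5963, 0.0214], [0.5938, 0.0214]]
156.5 50 123 [[0.5973, 0.0213], [0.5947, 0.0213]]
158.5 106 175 [[0.5992, 0.0213], [0.5965, 0.0213]]
159.5 175 214 [[0.6002, 0.0212], [0.5974, 0.0213]]
211.5 184 153 [[0.6531, 0.0196], [0.648, 0.0197]]
214.5 161 189 [[0.6564, 0.0195], [0.651, 0.0196]]
216.5 194 241 [[0.6585, 0.0195], [0.6531, 0.0196]]
217.5 241 118 [[0.6596, 0.0194], [0.6541, 0.0195]]
218.5 118 167 [[0.6607, 0.0194], [0.6552, 0.0195]]
219.5 167 208 [[0.6618, 0.0194], [0.6562, 0.0195]]
220.5 208 108 [[0.6629, 0.0193], [0.6573, 0.0194]]
221.5 108 52 [[0.664, 0.0193], [0.6583, 0.0194]]
223.5 56 105 [[0.6662, 0.0192], [0.6604, 0.0193]]
227.5 115 166 [[0.6706, 0.0191], [0.6646, 0.0192]]
228.5 166 218 [[0.6717, 0.0191], [0.6657, 0.0192]]
```

Near ring is at x 0.5645, so the middle is at 0.6285 and the far at 0.6925. The middle dish is at 0.626 and the far one at 0.694. I'll nudge the middle dish +2.5 mm.

>>> carry_out(
  moves=[
    [0,0,0.04,0,0.07],
    [0,0,0.08,0,0.066],
    [0,0,0.12,0,0.066],
    [0,0,0.15,0,0.066],
    [0,0,0.159,0,0.066],
    [0,0,0.159,0,0.06],
    [0,0,0.159,0,0.05],
    [0,0,0.159,0,0.05],
  ],
)

```text
clock: 19.9
tcp_pos: [0.6221, 0.0199, 0.2454]
orientation: [0.05, 3.138, 0.001]
contact_force: [-0.0, 0.4, -0.4]
grip_width: 0.0532
gripper_force: 31.5
```

>>> carry_out(
  moves=[
    [0,0,0,0,0.05],
    [0,0,-0.003,0,0.05],
    [-0.001,0,-0.003,0,0.05],
    [-0.0025,0,-0.003,0,0.05],
    [-0.0025,0,0,0,0.05],
    [-0.0025,0,0.001,0,0.05],
    [-0.0025,0,0.001,0,0.06],
    [-0.0025,0,0.001,0,0.066],
  ],
)

```text
clock: 20.7
tcp_pos: [0.6237, 0.0199, 0.2424]
orientation: [-0.05, -3.141, 0.0]
contact_force: [0.2, 1.0, 0.1]
grip_width: 0.0661
gripper_force: 0.0
```

>>> carry_out(
  moves=[
    [0,0,0,0,0.066],
    [0,0,0,0,0.066],
    [0,0,-0.04,0,0.066],
    [0,0,-0.08,0,0.066],
    [0,0,-0.12,0,0.0854],
    [0,0,-0.16,0,0.0854],
    [0,0,-0.16,0,0.0854],
    [0,0,-0.16,0,0.0854],
  ],
)

```text
clock: 21.5
tcp_pos: [0.6238, 0.0199, 0.4035]
orientation: [0.05, 3.139, 0.001]
contact_force: [-1.0, -0.2, -0.1]
grip_width: 0.0858
gripper_force: 0.0
```

```bash
python3 - <<'E'
from h import *
r.grab_frame('wrist');r.grab_frame('wrist');st(); col('wrist',319,150,226); rel([.467,-.413,.46]); rel([.467,-.413,.178])
ct=cam('top'); rings('top',(392,218,416,242),.014,th=150)
E
```

```text
t 21.6 tcp [0.6232 0.02   0.4013] yawY 1.539 zax [-0.002 -0.    -1.   ] F [ 0.3  0.8 -0.2] w 0.0853 g 0.0 q [-0.26  0.4   0.17  1.7  -0.07  1.06  1.47]
150.5 50 154 [[0.5942, 0.0214], [0.5919, 0.0214]]
151.5 154 107 [[0.5952, 0.0214], [0.5928, 0.0214]]
152.5 107 40 [[0.5961, 0.0214], [0.5937, 0.0214]]
153.5 40 148 [[0.5971, 0.0213], [0.5946, 0.0213]]
155.5 134 62 [[0.599, 0.0213], [0.5964, 0.0213]]
157.5 49 94 [[0.6009, 0.0212], [0.5982, 0.0212]]
159.5 96 179 [[0.6028, 0.0212], [0.6001, 0.0212]]
160.5 179 214 [[0.6038, 0.0211], [0.601, 0.0211]]
216.5 190 238 [[0.6612, 0.0194], [0.6558, 0.0195]]
217.5 238 179 [[0.6623, 0.0193], [0.6568, 0.0194]]
218.5 179 77 [[0.6634, 0.0193], [0.6578, 0.0194]]
221.5 74 111 [[0.6666, 0.0192], [0.661, 0.0193]]
225.5 114 217 [[0.671, 0.0191], [0.6652, 0.0192]]
rel [ 0.1427 -0.4377 -0.0584] roll 0
rel [ 0.1418 -0.4376  0.2236] roll 0
ell [404.2 229.4] area 195 diam~ [0.0547 0.0562] p [ 0.4683 -0.4125  0.014 ]
```

>>> carry_out(
  moves=[
    [0,0,-0.04,0,0.0854],
    [0.005,-0.02,-0.085,0,0.0854],
    [0.018,-0.06,-0.085,0,0.0854],
    [0.031,-0.1,-0.085,0,0.0854],
    [0.044,-0.14,-0.085,0,0.0854],
    [0.058,-0.18,-0.085,0,0.0854],
    [0.072,-0.22,-0.085,0,0.0854],
    [0.085,-0.26,-0.085,0,0.0854],
  ],
)

```text
clock: 22.55
tcp_pos: [0.5296, -0.2388, 0.4868]
orientation: [-0.05, -3.14, -0.001]
contact_force: [0.4, -0.1, 0.5]
grip_width: 0.0853
gripper_force: 0.0
```

>>> carry_out(
  moves=[
    [0.013,-0.04,0,0,0.0854],
    [0.026,-0.08,0,0,0.0854],
    [0.039,-0.12,0.02,0,0.0854],
    [0.052,-0.16,0.05,0,0.0854],
    [0.057,-0.178,0.09,0,0.0854],
    [0.057,-0.178,0.13,0,0.0854],
    [0.057,-0.178,0.145,0,0.0854],
    [0.057,-0.178,0.145,0,0.0854],
  ],
)

```text
clock: 23.35
tcp_pos: [0.4677, -0.4123, 0.34]
orientation: [-0.049, -3.137, -0.005]
contact_force: [-0.2, 0.2, 0.0]
grip_width: 0.0852
gripper_force: 0.0
```

```bash
python3 - <<'E'
from h import *
for i in range(3): r.grab_frame('wrist')
st(); c=cam('wrist'); print(px(c,[.47,-.413,.014]).round(1)); rings('wrist',(270,120,370,250),.014,th=170); col('wrist',318,130,240,(0,.014)); rel([.467,-.413,.178])
E
```

```text
t 23.5 tcp [ 0.4689 -0.4134  0.3446] yawY 1.54 zax [ 0.002 -0.002 -1.   ] F [ 0.5  0.2 -0.3] w 0.0854 g 0.0 q [ 0.37  0.47  0.35  1.76 -0.19  0.94  2.33]
[319.2 180.8]
ell [318.9 177.7] area 2509 diam~ [0.0534 0.0549] p [ 0.467  -0.4131  0.014 ]
147.5 43 96 [[0.4404, -0.4134], [0.4381, -0.4134]]
149.5 105 191 [[0.4424, -0.4135], [0.44, -0.4134]]
150.5 191 230 [[0.4433, -0.4135], [0.4409, -0.4135]]
201.5 197 160 [[0.4959, -0.4151], [0.4911, -0.415]]
204.5 167 210 [[0.4992, -0.4152], [0.4942, -0.4151]]
205.5 210 107 [[0.5002, -0.4153], [0.4953, -0.4151]]
206.5 107 44 [[0.5013, -0.4153], [0.4963, -0.4152]]
227.5 54 114 [[0.5249, -0.416], [0.5188, -0.4159]]
rel [0.0021 0.0007 0.1667] roll 0
```

>>> carry_out(
  moves=[
    [0.003,0,0.04,0,0.0854],
    [0.003,0,0.08,0,0.0854],
    [0.003,0,0.12,0,0.0854],
    [0.003,0,0.15,0,0.0854],
    [0.003,0,0.166,0,0.0854],
    [0.003,0,0.166,0,0.07],
    [0.003,0,0.166,0,0.05],
    [0.003,0,0.166,0,0.05],
  ],
)

```text
clock: 24.45
tcp_pos: [0.4657, -0.4141, 0.179]
orientation: [0.05, 3.138, -0.003]
contact_force: [-0.4, 0.5, -0.1]
grip_width: 0.0536
gripper_force: 31.5
```

>>> carry_out(
  moves=[
    [0,0,0,0,0.05],
    [0,0,0,0,0.05],
    [0,0,-0.04,0,0.05],
    [0,0,-0.09,0,0.05],
    [0,0,-0.14,0,0.05],
    [0,0,-0.19,0,0.05],
    [0,0,-0.24,0,0.05],
    [0,0,-0.29,0,0.05],
  ],
)

```text
clock: 25.25
tcp_pos: [0.4643, -0.413, 0.4699]
orientation: [0.05, 3.14, -0.001]
contact_force: [0.8, -0.6, -0.3]
grip_width: 0.0537
gripper_force: 31.9
```

```bash
python3 - <<'E'
from h import *
for i in range(2): r.grab_frame('wrist')
o,_=st(); z=o['tcp_pos'][2]-.178; col('wrist',318,150,340,(z,z+.014)); rel([.5625,.0223,.5],1.5378)
E
```

```text
t 25.4 tcp [ 0.4652 -0.4149  0.4758] yawY 1.538 zax [ 0.012 -0.008 -1.   ] F [ 1.1 -1.2 -0.7] w 0.0538 g 31.9 q [ 0.33  0.34  0.39  1.63 -0.14  1.18  2.29]
191.5 47 132 [[0.4295, -0.4145], [0.4251, -0.4143]]
215.5 119 145 [[0.4414, -0.4148], [0.4358, -0.4146]]
220.5 134 195 [[0.4439, -0.4149], [0.4381, -0.4147]]
221.5 195 227 [[0.4444, -0.4149], [0.4386, -0.4147]]
308.5 191 162 [[0.4938, -0.4165], [0.4831, -0.4161]]
319.5 155 182 [[0.5008, -0.4167], [0.4893, -0.4163]]
322.5 199 130 [[0.5027, -0.4168], [0.4911, -0.4164]]
323.5 130 164 [[0.5033, -0.4168], [0.4917, -0.4164]]
rel [-0.084   0.4385 -0.0316] roll 0.001
```

>>> carry_out(
  moves=[
    [0,0,-0.025,0,0.05],
    [-0.004,0.02,-0.03,0,0.05],
    [-0.011,0.06,-0.03,0,0.05],
    [-0.019,0.1,-0.03,0,0.05],
    [-0.026,0.14,-0.03,0,0.05],
    [-0.033,0.18,-0.03,0,0.05],
    [-0.041,0.22,-0.03,0,0.05],
    [-0.048,0.26,-0.03,0,0.05],
  ],
)

```text
clock: 26.25
tcp_pos: [0.5208, -0.153, 0.495]
orientation: [-0.05, -3.138, -0.001]
contact_force: [0.2, -0.8, 0.4]
grip_width: 0.0537
gripper_force: 31.9
```

>>> carry_out(
  moves=[
    [-0.007,0.04,0,0,0.05],
    [-0.015,0.08,0,0,0.05],
    [-0.022,0.12,0.01,0,0.05],
    [-0.029,0.16,0.04,0,0.05],
    [-0.033,0.178,0.08,0,0.05],
    [-0.033,0.178,0.12,0,0.05],
    [-0.033,0.178,0.14,0,0.05],
    [-0.033,0.178,0.14,0,0.05],
  ],
)

```text
clock: 27.05
tcp_pos: [0.5577, 0.0221, 0.352]
orientation: [-0.049, -3.132, 0.003]
contact_force: [-0.2, 0.3, -0.1]
grip_width: 0.0536
gripper_force: 31.9
```

```bash
python3 - <<'E'
from h import *
for i in range(3): r.grab_frame('wrist')
st(); rel([.560,.0223,.245],1.5378)
E
```

```text
t 27.2 tcp [0.56   0.0217 0.3573] yawY 1.539 zax [ 0.001  0.    -1.   ] F [-0.1  0.2  0.4] w 0.0538 g 31.9 q [-0.26  0.34  0.13  1.89 -0.06  0.91  1.44]
rel [1.000e-04 6.000e-04 1.123e-01] roll 0.001
```

>>> carry_out(
  moves=[
    [0,0.0005,0.03,0,0.05],
    [0,0.0005,0.06,0,0.05],
    [0,0.0005,0.09,0,0.05],
    [0,0.0005,0.105,0,0.05],
    [0,0.0005,0.111,0,0.05],
    [0,0.0005,0.114,0,0.05],
    [0,0.0005,0.114,0,0.05],
    [0,0.0005,0.114,0,0.05],
  ],
)

```text
clock: 28.0
tcp_pos: [0.5606, 0.0224, 0.2441]
orientation: [0.05, 3.138, 0.001]
contact_force: [-0.3, -0.3, -0.2]
grip_width: 0.0538
gripper_force: 31.9
```

>>> carry_out(
  moves=[
    [0,0,0,0,0.06],
    [0,0,0,0,0.066],
    [0,0,0,0,0.066],
    [0,0,0,0,0.066],
    [0,0,-0.02,0,0.066],
    [0,0,-0.06,0,0.066],
    [0,0,-0.11,0,0.0854],
    [0,0,-0.16,0,0.0854],
  ],
)

```text
clock: 28.8
tcp_pos: [0.5594, 0.0223, 0.4041]
orientation: [-0.05, -3.14, 0.0]
contact_force: [1.7, 0.9, -0.6]
grip_width: 0.0849
gripper_force: 0.0
```

```bash
python3 - <<'E'
from h import *
for i in range(3): r.grab_frame('wrist')
st(); col('wrist',318,76,270)
cv2.imwrite('pics/w8.png',r.grab_frame('wrist')[:,:,::-1])
print('y: dishes');rings('wrist',(270,140,366,290),.079,th=170)
E
```

```text
t 28.9 tcp [0.5608 0.0223 0.4065] yawY 1.539 zax [ 0.008  0.001 -1.   ] F [-0.6  0.1 -1.2] w 0.0854 g 0.0 q [-0.27  0.29  0.14  1.84 -0.05  1.01  1.43]
116.5 163 107 [[0.5018, 0.0243], [0.5008, 0.0243]]
121.5 108 139 [[0.5063, 0.0241], [0.5051, 0.0241]]
122.5 139 89 [[0.5072, 0.0241], [0.506, 0.0241]]
125.5 62 237 [[0.51, 0.024], [0.5086, 0.024]]
127.5 234 208 [[0.5118, 0.024], [0.5103, 0.024]]
128.5 208 150 [[0.5127, 0.0239], [0.5112, 0.0239]]
129.5 150 194 [[0.5136, 0.0239], [0.5121, 0.0239]]
138.5 216 147 [[0.522, 0.0236], [0.5201, 0.0236]]
139.5 147 75 [[0.523, 0.0236], [0.521, 0.0236]]
149.5 53 84 [[0.5325, 0.0233], [0.5301, 0.0233]]
150.5 84 156 [[0.5334, 0.0233], [0.531, 0.0233]]
151.5 156 121 [[0.5344, 0.0232], [0.5319, 0.0233]]
154.5 99 182 [[0.5373, 0.0232], [0.5347, 0.0232]]
155.5 182 217 [[0.5382, 0.0231], [0.5356, 0.0232]]
209.5 160 194 [[0.5936, 0.0214], [0.5884, 0.0215]]
210.5 194 241 [[0.5946, 0.0213], [0.5894, 0.0215]]
211.5 241 116 [[0.5957, 0.0213], [0.5905, 0.0214]]
212.5 116 204 [[0.5968, 0.0213], [0.5915, 0.0214]]
214.5 215 106 [[0.599, 0.0212], [0.5936, 0.0213]
[... 237 characters left out ...]
0.6532, 0.0194]]
y: dishes
ell [317.1 286.2] area 200 diam~ [0.0085 0.0431] p [0.6699 0.0176 0.079 ]
ell [360.4 274.5] area 314 diam~ [0.0119 0.0442] p [0.6575 0.0626 0.079 ]
ell [275.2 274.4] area 352 diam~ [0.0134 0.0434] p [ 0.6545 -0.0249  0.079 ]
ell [320.5 250.1] area 2280 diam~ [0.0569 0.0689] p [0.6283 0.0224 0.079 ]
ell [317.4 241.3] area 228 diam~ [0.0558 0.0597] p [0.6185 0.0196 0.079 ]
ell [273.9 205.9] area 284 diam~ [0.0092 0.0418] p [ 0.58   -0.0208  0.079 ]
ell [318.3 186.6] area 2674 diam~ [0.0532 0.0568] p [0.5622 0.0222 0.079 ]
ell [317.7 183.5] area 172 diam~ [0.0532 0.0539] p [0.5592 0.0218 0.079 ]
ell [362.  198.3] area 392 diam~ [0.0069 0.0899] p [0.5751 0.0634 0.079 ]
```

The near dish is at x 0.5625 against a ring at 0.5645, about 2 mm off, so all three are in their rings. Next I locate the crank handle.

```bash
python3 - <<'E'
from h import *
ct,cs=cam('top'),cam('side')
w=np.array([.6331,.1590,.085])
print('axis top',px(ct,w),'side',px(cs,w))
bx=np.array([.99946,-.033,0])
for a in range(0,360,30):
    A=np.radians(a); p=w+.038*(-np.sin(A)*bx+np.array([0,0,np.cos(A)])); print(a,p.round(3),px(ct,p).round(1),px(cs,p).round(1))
t=r.grab_frame('top'); s=r.grab_frame('side')
big=lambda im,x,y,w,h,k:cv2.resize(im[y:y+h,x:x+w,::-1],None,fx=k,fy=k,interpolation=cv2.INTER_CUBIC)
cv2.imwrite('pics/crank.png',np.hstack([big(t,220,165,50,50,8),big(s,340,250,50,50,8)]))
E
```

```text
axis top [234.77847988 180.7950136 ] side [359.38247646 277.97404387]
0 [0.633 0.159 0.123] [232.5 179. ] [360.3 275. ]
30 [0.614 0.16  0.118] [232.6 185. ] [363.8 271.8]
60 [0.6   0.16  0.104] [233.2 189.8] [366.1 270.4]
90 [0.595 0.16  0.085] [234.3 192.1] [366.6 271. ]
120 [0.6   0.16  0.066] [235.4 191.3] [365.1 273.4]
150 [0.614 0.16  0.052] [236.4 187.8] [362.2 277. ]
180 [0.633 0.159 0.047] [236.9 182.5] [358.6 280.8]
210 [0.652 0.158 0.052] [236.9 176.8] [355.1 283.9]
240 [0.666 0.158 0.066] [236.3 172. ] [352.7 285.5]
270 [0.671 0.158 0.085] [235.3 169.5] [352.1 285.1]
300 [0.666 0.158 0.104] [234.1 170. ] [353.4 282.7]
330 [0.652 0.158 0.118] [233.1 173.5] [356.4 279. ]
```

View pics/crank.png

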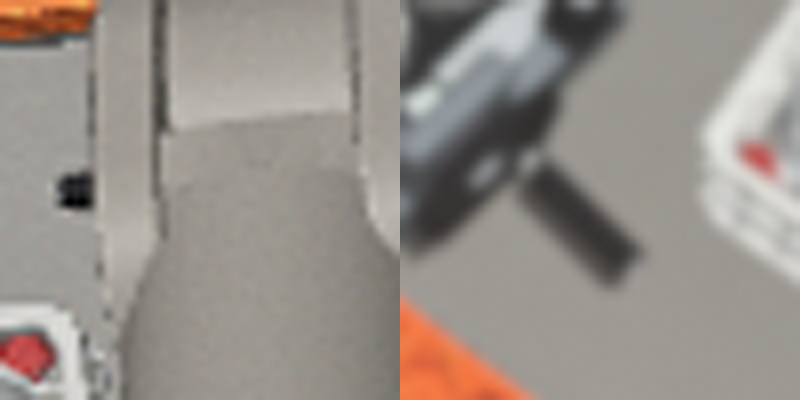

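The right-hand crop gives the handle centre at about (362.6,277.6) in the side view, which matches a ≈ 150° (handle low, towards -x, z ≈ 0.053). I'll hover there and turn the tool by a quarter.

>>> carry_out(
  moves=[
    [-0.006,0.022,0,0.15,0.0854],
    [-0.012,0.044,0,0.3,0.07],
    [-0.018,0.066,0,0.45,0.05],
    [-0.024,0.088,0.01,0.6,0.05],
    [-0.03,0.11,0.02,0.75,0.05],
    [-0.036,0.132,0.03,0.9,0.05],
    [-0.042,0.154,0.035,1.05,0.05],
    [-0.047,0.171,0.04,1.2,0.05],
  ],
)

```text
clock: 30.05
tcp_pos: [0.6121, 0.1935, 0.3608]
orientation: [-1.82, -2.559, 0.003]
contact_force: [-0.7, -0.2, -0.2]
grip_width: 0.0498
gripper_force: 0.0
```

>>> carry_out(
  moves=[
    [0,0,0,0.15,0.05],
    [0,0,0,0.3,0.05],
    [0,0,0,0.37,0.05],
    [0,0,0,0.37,0.05],
    [0,0,0,0.37,0.05],
    [0,0,0,0.37,0.05],
    [0,0,0,0.37,0.05],
    [0,0,0,0.37,0.05],
  ],
)

```text
clock: 30.85
tcp_pos: [0.6122, 0.1917, 0.3627]
orientation: [-2.255, -2.187, -0.0]
contact_force: [0.3, 0.4, -0.5]
grip_width: 0.0502
gripper_force: 0.0
```

```bash
python3 - <<'E'
from h import *
for i in range(2): r.grab_frame('wrist')
st(); c=cam('wrist'); im=r.grab_frame('wrist'); cv2.imwrite('pics/w9.png',im[:,:,::-1])
ct=cam('top'); print('rack',pt(ct,(235,165.5),.049))
w=np.array([.6333,.164,.085]); bx=np.array([.99946,-.033,0]); by=np.array([.033,.99946,0])
for a in(130,140,150,160):
    A=np.radians(a); p=w+.038*(-np.sin(A)*bx+np.array([0,0,np.cos(A)])); print(a,p.round(3),[px(c,p+k*by).round(1) for k in(-.032,.032)])
E
```

```text
t 30.9 tcp [0.6122 0.1917 0.3627] yawY -0.031 zax [ 0.  0. -1.] F [-1.2 -0.2 -1.2] w 0.0498 g 0.0 q [-0.69  0.48  0.4   1.7  -0.22  1.   -0.24]
rack [0.69186111 0.16569599 0.049     ]
130 [0.604 0.165 0.061] [array([310.6, 248.4]), array([310.3, 181.9])]
140 [0.609 0.165 0.056] [array([315.7, 246.1]), array([315.7, 180.5])]
150 [0.614 0.165 0.052] [array([321.4, 244.3]), array([321.8, 179.4])]
160 [0.62  0.164 0.049] [array([327.6, 243.1]), array([328.4, 178.7])]
```

View pics/w9.png

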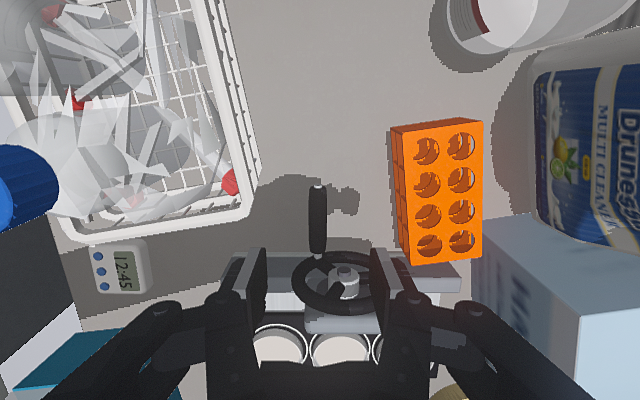

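The wrist view shows the handle sleeve from (318,187) to (317,251), hanging below the hub, so its middle is at about (0.6105,0.159,0.054). I'll grip it near its outer half.

>>> carry_out(
  moves=[
    [-0.012,-0.001,0.03,0,0.05],
    [-0.024,-0.002,0.06,0,0.05],
    [-0.024,-0.002,0.09,0,0.05],
    [-0.024,-0.002,0.12,0,0.05],
    [-0.024,-0.002,0.14,0,0.05],
    [-0.024,-0.002,0.154,0,0.05],
    [-0.024,-0.002,0.154,0,0.05],
    [-0.024,-0.002,0.154,0,0.05],
  ],
)

```text
clock: 31.8
tcp_pos: [0.6099, 0.1679, 0.2093]
orientation: [2.255, 2.186, 0.001]
contact_force: [0.3, 0.4, 0.6]
grip_width: 0.0503
gripper_force: 0.0
```

>>> carry_out(
  moves=[
    [0,0,0,0,0.035],
    [0,0,0,0,0.02],
    [0,0,0,0,0.01],
    [0,0,0,0,0.01],
    [0,0,0,0,0.01],
    [0,0,0,0,0.01],
    [0,0,0,0,0.01],
    [0,0,0,0,0.01],
  ],
)

```text
clock: 32.6
tcp_pos: [0.6105, 0.1681, 0.2099]
orientation: [2.255, 2.186, 0.004]
contact_force: [3.3, 0.3, 6.0]
grip_width: 0.0162
gripper_force: 29.6
```

```bash
python3 - <<'E'
from h import *
st()
E
```

```text
t 32.6 tcp [0.6105 0.1681 0.2099] yawY -0.031 zax [ 0.003  0.001 -1.   ] F [3.3 0.3 6. ] w 0.0162 g 29.6 q [-0.6   0.66  0.33  1.81 -0.31  0.71 -0.14]
```

>>> carry_out(
  moves=[
    [0,0.0015,0.001,0,0.01],
    [0,0.003,0.002,0,0.01],
    [0,0.0048,0.003,0,0.01],
    [0,0.0065,0.0039,0,0.01],
    [0,0.0082,0.0047,0,0.01],
    [0,0.01,0.0054,0,0.01],
    [0,0.01,0.0054,0,0.01],
    [0,0.01,0.0054,0,0.01],
  ],
)

```text
clock: 33.4
tcp_pos: [0.6204, 0.1677, 0.2044]
orientation: [2.255, 2.186, 0.004]
contact_force: [2.7, 0.8, 5.9]
grip_width: 0.0162
gripper_force: 29.6
```

>>> carry_out(
  moves=[
    [0,0.0018,0.0006,0,0.01],
    [0,0.0036,0.0011,0,0.01],
    [0,0.0055,0.0015,0,0.01],
    [0,0.0074,0.0018,0,0.01],
    [0,0.0093,0.002,0,0.01],
    [0,0.0111,0.0021,0,0.01],
    [0,0.0111,0.0021,0,0.01],
    [0,0.0111,0.0021,0,0.01],
  ],
)

```text
clock: 34.2
tcp_pos: [0.6285, 0.1675, 0.2021]
orientation: [-2.252, -2.183, 0.007]
contact_force: [-12.1, 0.6, 19.4]
grip_width: 0.0159
gripper_force: 31.1
```

```bash
python3 - <<'E'
from h import *
st()
E
```

```text
t 34.2 tcp [0.6285 0.1675 0.2021] yawY -0.031 zax [-0.007  0.001 -1.   ] F [-12.1   0.6  19.4] w 0.0159 g 31.1 q [-0.58  0.7   0.32  1.77 -0.31  0.73 -0.13]
```

Force built up at about 3.05 rad (x lagging, -12 N), so the screw is held by the clamp. I'll back off, release and go to the knob.

>>> carry_out(
  moves=[
    [0,-0.006,-0.001,0,0.01],
    [0,-0.006,-0.001,0,0.03],
    [0,-0.006,-0.001,0,0.05],
    [0,-0.006,-0.001,0,0.05],
    [0,-0.006,-0.03,0,0.05],
    [0,-0.006,-0.07,0,0.05],
    [0,-0.006,-0.11,0,0.05],
    [0,-0.006,-0.14,0,0.05],
  ],
)

```text
clock: 35.0
tcp_pos: [0.6249, 0.1672, 0.3433]
orientation: [2.255, 2.186, 0.001]
contact_force: [1.0, 0.5, -1.0]
grip_width: 0.0499
gripper_force: 0.0
```

>>> carry_out(
  moves=[
    [-0.015,-0.015,0,0,0.06],
    [-0.03,-0.03,0,0,0.06],
    [-0.045,-0.05,0,0,0.06],
    [-0.06,-0.065,0,0,0.06],
    [-0.07,-0.078,0,0,0.06],
    [-0.07,-0.078,0,0,0.06],
    [-0.07,-0.078,0,0,0.06],
    [-0.07,-0.078,0,0,0.06],
  ],
)

```text
clock: 35.8
tcp_pos: [0.5451, 0.1007, 0.3412]
orientation: [2.254, 2.188, 0.001]
contact_force: [0.2, -0.1, 1.5]
grip_width: 0.06
gripper_force: 0.0
```

```bash
python3 - <<'E'
from h import *
for i in range(2): r.grab_frame('wrist')
st(); c=cam('wrist'); im=r.grab_frame('wrist'); cv2.imwrite('pics/w10.png',cv2.resize(im[100:340,200:440,::-1],None,fx=2.4,fy=2.4))
print(px(c,[.548,.093,.107]), 'crop',(px(c,[.548,.093,.107])-[200,100])*2.4)
E
```

```text
t 35.9 tcp [0.545  0.1006 0.3411] yawY -0.03 zax [ 0. -0. -1.] F [-0.8  0.6  0.4] w 0.0602 g 0.0 q [-0.63  0.37  0.42  1.93 -0.19  0.88 -0.14]
[323.32287874 225.85589038] crop [295.97490899 302.05413691]
```

View pics/w10.png

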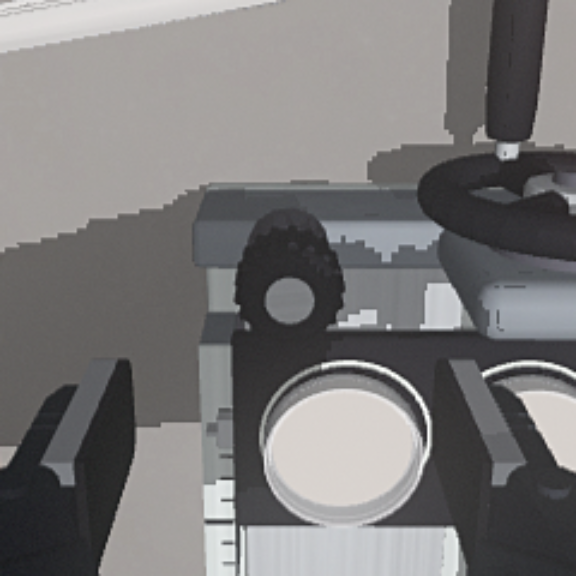

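The view shows the knob cap centre at crop (290,300), so it stands at about (0.5465,0.0936). That was my last picture, so the rest is measured numerically.

>>> carry_out(
  moves=[
    [-0.007,0.0015,0.03,0,0.048],
    [-0.007,0.0015,0.055,0,0.048],
    [-0.007,0.0015,0.075,0,0.048],
    [-0.007,0.0015,0.088,0,0.048],
    [-0.007,0.0015,0.088,0,0.04],
    [-0.007,0.0015,0.088,0,0.025],
    [-0.007,0.0015,0.088,0,0.025],
    [-0.007,0.0015,0.088,0,0.025],
  ],
)

```text
clock: 36.75
tcp_pos: [0.5463, 0.0929, 0.2535]
orientation: [2.255, 2.186, 0.002]
contact_force: [5.6, -0.3, -13.0]
grip_width: 0.0298
gripper_force: 31.6
```

>>> carry_out(
  moves=[
    [0,0,0,-0.1,0.025],
    [0,0,0,-0.2,0.025],
    [0,0,0,-0.3,0.025],
    [0,0,0,-0.4,0.025],
    [0,0,0,-0.5,0.025],
    [0,0,0,-0.6,0.025],
    [0,0,0,-0.7,0.025],
    [0,0,0,-0.7,0.025],
  ],
)

```text
clock: 37.55
tcp_pos: [0.5469, 0.093, 0.2535]
orientation: [1.363, 2.826, 0.004]
contact_force: [8.6, 1.5, -15.6]
grip_width: 0.0299
gripper_force: 31.5
```

```bash
python3 - <<'E'
from h import *
o,_=st(); print(o['moment'].round(2))
E
```

```text
t 37.5 tcp [0.5469 0.093  0.2535] yawY 0.672 zax [ 0.004  0.001 -1.   ] F [  8.6   1.5 -15.6] w 0.0299 g 31.5 q [-0.43  0.48  0.18  1.98 -0.13  0.69  0.51]
[ 0.16 -1.62  0.04]
```

>>> carry_out(
  moves=[
    [0,0,0,-0.1,0.025],
    [0,0,0,-0.2,0.025],
    [0,0,0,-0.3,0.025],
    [0,0,0,-0.4,0.025],
    [0,0,0,-0.48,0.025],
    [0,0,0,-0.54,0.025],
    [0,0,0,-0.58,0.025],
    [0,0,0,-0.58,0.025],
  ],
)

```text
clock: 38.35
tcp_pos: [0.5469, 0.0938, 0.2541]
orientation: [0.502, 3.097, 0.004]
contact_force: [5.8, 3.3, -8.9]
grip_width: 0.0298
gripper_force: 31.5
```

```bash
python3 - <<'E'
from h import *
o,_=st(); print(o['moment'].round(2))
E
```

```text
t 38.4 tcp [0.5469 0.0938 0.2541] yawY 1.249 zax [ 0.004  0.002 -1.   ] F [ 5.8  3.3 -8.9] w 0.0298 g 31.5 q [-0.31  0.47  0.04  1.97 -0.03  0.69  0.99]
[ 0.69 -1.18 -0.4 ]
```

Resistance at about 1.28 rad means the knob is at its loose stop. I'll release it and return to the handle.

>>> carry_out(
  moves=[
    [0,0,0,0.05,0.035],
    [0,0,0,0.05,0.048],
    [0,0,0,0.05,0.048],
    [0,0,-0.02,0.05,0.048],
    [0,0,-0.05,0.05,0.048],
    [0,0,-0.09,0.1,0.05],
    [0,0,-0.09,0.2,0.05],
    [0,0,-0.09,0.3,0.05],
  ],
)

```text
clock: 39.15
tcp_pos: [0.5461, 0.0927, 0.3453]
orientation: [0.965, 2.987, 0.003]
contact_force: [0.6, -0.6, -0.4]
grip_width: 0.0496
gripper_force: 0.0
```

```bash
python3 - <<'E'
from h import *
st(); rel([.625,.168,.344],-.031)
E
```

```text
t 39.1 tcp [0.5461 0.0927 0.3453] yawY 0.946 zax [ 0.004  0.001 -1.   ] F [ 0.6 -0.6 -0.4] w 0.0496 g 0.0 q [-0.37  0.34  0.12  1.91 -0.05  0.88  0.71]
rel [-0.0199  0.1072  0.0017] roll 0.977
```

>>> carry_out(
  moves=[
    [-0.003,0.015,0,0.13,0.05],
    [-0.006,0.03,0,0.26,0.05],
    [-0.009,0.045,0,0.39,0.05],
    [-0.012,0.06,0,0.52,0.05],
    [-0.015,0.075,0,0.65,0.05],
    [-0.018,0.09,0,0.78,0.05],
    [-0.02,0.107,0,0.91,0.05],
    [-0.02,0.107,0,0.977,0.05],
  ],
)

```text
clock: 39.95
tcp_pos: [0.6251, 0.1705, 0.3435]
orientation: [2.253, 2.189, 0.002]
contact_force: [1.1, 0.6, 0.4]
grip_width: 0.0499
gripper_force: 0.0
```

```bash
python3 - <<'E'
from h import *
for i in range(3): r.grab_frame('wrist')
st(); rel([.625,.168,.2040],-.032); c=cam('wrist'); im=r.grab_frame('wrist'); g=cv2.cvtColor(im,cv2.COLOR_RGB2GRAY)
w=np.array([.6333,.159,.085]); bx=np.array([.99946,-.033,0]); by=np.array([.033,.99946,0])
for a in(2.7,2.9,3.1):
    p=w+.038*(-np.sin(a)*bx+np.array([0,0,np.cos(a)])); print(a,p.round(4),px(c,p).round(1),px(c,p+.02*by).round(1))
v=int(px(c,p+.015*by)[1]); print(v,[(u,int(g[v,u])) for u in range(285,365,2)])
E
```

```text
t 40.1 tcp [0.6242 0.1682 0.3434] yawY -0.026 zax [-0. -0. -1.] F [0.2 0.2 0.5] w 0.0499 g 0.0 q [-0.59  0.5   0.32  1.7  -0.19  0.96 -0.23]
rel [-1.000e-04  9.000e-04  1.394e-01] roll 0.006
2.7 [0.6171 0.1595 0.0506] [310.5 200.3] [310.5 177.6]
2.9 [0.6242 0.1593 0.0481] [318.9 199.4] [319.1 176.9]
3.1 [0.6317 0.1591 0.047 ] [327.5 199.1] [327.9 176.6]
182 [(285, 104), (287, 103), (289, 103), (291, 101), (293, 104), (295, 102), (297, 103), (299, 103), (301, 104), (303, 102), (305, 103), (307, 112), (309, 51), (311, 57), (313, 57), (315, 62), (317, 63), (319, 68), (321, 63), (323, 62), (325, 58), (327, 65), (329, 167), (331, 166), (333, 165), (335, 165), (337, 164), (339, 165), (341, 164), (343, 165), (345, 165), (347, 165), (349, 164), (351, 163), (353, 164), (355, 164), (357, 164), (359, 163), (361, 164), (363, 166)]
```

>>> carry_out(
  moves=[
    [0,0,0.03,0,0.05],
    [0,0,0.065,0,0.05],
    [0,0,0.1,0,0.05],
    [0,0,0.125,0,0.05],
    [0,0,0.1395,0,0.05],
    [0,0,0.1395,0,0.03],
    [0,0,0.1395,0,0.01],
    [0,0,0.1395,0,0.01],
  ],
)

```text
clock: 40.95
tcp_pos: [0.6248, 0.1681, 0.2051]
orientation: [2.252, 2.19, 0.003]
contact_force: [-0.1, -0.0, -2.8]
grip_width: 0.0163
gripper_force: 29.3
```

>>> carry_out(
  moves=[
    [0,0,0,0,0.01],
    [0,0,0,0,0.01],
    [0,0,0,0,0.01],
    [0,0,0,0,0.01],
    [0,0,0,0,0.01],
    [0,0,0,0,0.01],
    [0,0,0,0,0.01],
    [0,0,0,0,0.01],
  ],
)

```text
clock: 41.75
tcp_pos: [0.6249, 0.1681, 0.2047]
orientation: [2.252, 2.189, 0.002]
contact_force: [-0.5, -1.3, 7.0]
grip_width: 0.0162
gripper_force: 30.1
```

```bash
python3 - <<'E'
from h import *
o,_=st()
def rows(a0,a1,n=8):
    for i in range(1,n+1):
        a=a0+(a1-a0)*i/n; print([0,round(-.038*(np.sin(a)-np.sin(a0)),4),round(-.038*(np.cos(a)-np.cos(a0)),4)])
rows(2.89,3.69)
E
```

```text
t 41.8 tcp [0.6249 0.1681 0.2047] yawY -0.028 zax [ 0.002  0.    -1.   ] F [-0.5 -1.3  7. ] w 0.0162 g 30.1 q [-0.55  0.68  0.26  1.78 -0.25  0.72 -0.18]
[0, np.float64(0.0037), np.float64(0.0008)]
[0, np.float64(0.0075), np.float64(0.0011)]
[0, np.float64(0.0113), np.float64(0.0012)]
[0, np.float64(0.0151), np.float64(0.0008)]
[0, np.float64(0.0188), np.float64(0.0)]
[0, np.float64(0.0224), np.float64(-0.0011)]
[0, np.float64(0.0259), np.float64(-0.0026)]
[0, np.float64(0.0293), np.float64(-0.0044)]
```

>>> carry_out(
  moves=[
    [0,0.0037,0.0008,0,0.01],
    [0,0.0075,0.0011,0,0.01],
    [0,0.0113,0.0012,0,0.01],
    [0,0.0151,0.0008,0,0.01],
    [0,0.0188,0,0,0.01],
    [0,0.0224,-0.0011,0,0.01],
    [0,0.0259,-0.0026,0,0.01],
    [0,0.0293,-0.0044,0,0.01],
  ],
  force=40,
)

```text
clock: 42.55
tcp_pos: [0.6526, 0.1673, 0.208]
orientation: [-2.251, -2.188, 0.004]
contact_force: [-5.3, -0.6, 4.4]
grip_width: 0.0158
gripper_force: 39.3
```

```bash
python3 - <<'E'
from h import *
o,_=st()
def rows(a0,a1,n=8):
    print('from',a0,'to',a1)
    print([[0,float(round(-.038*(np.sin(a)-np.sin(a0)),4)),float(round(-.038*(np.cos(a)-np.cos(a0)),4)),0,.01] for a in a0+(a1-a0)*np.arange(1,n+1)/n])
rows(3.69,5.236);rows(5.236,6.807);rows(6.807,8.378);rows(8.378,9.948)
E
```

```text
t 42.5 tcp [0.6526 0.1673 0.208 ] yawY -0.028 zax [-0.004 -0.    -1.   ] F [-5.3 -0.6  4.4] w 0.0158 g 39.3 q [-0.53  0.71  0.26  1.7  -0.25  0.77 -0.17]
from 3.69 to 5.236
[[0, 0.0059, -0.0044, 0, 0.01], [0, 0.0108, -0.0099, 0, 0.01], [0, 0.0145, -0.0162, 0, 0.01], [0, 0.017, -0.023, 0, 0.01], [0, 0.0181, -0.0303, 0, 0.01], [0, 0.0178, -0.0376, 0, 0.01], [0, 0.0161, -0.0448, 0, 0.01], [0, 0.0131, -0.0514, 0, 0.01]]
from 5.236 to 6.807
[[0, -0.0043, -0.0061, 0, 0.01], [0, -0.0098, -0.0111, 0, 0.01], [0, -0.0161, -0.0151, 0, 0.01], [0, -0.0231, -0.0177, 0, 0.01], [0, -0.0304, -0.0189, 0, 0.01], [0, -0.0379, -0.0187, 0, 0.01], [0, -0.0451, -0.017, 0, 0.01], [0, -0.0519, -0.0139, 0, 0.01]]
from 6.807 to 8.378
[[0, -0.0061, 0.0043, 0, 0.01], [0, -0.0111, 0.0098, 0, 0.01], [0, -0.0151, 0.0161, 0, 0.01], [0, -0.0177, 0.0231, 0, 0.01], [0, -0.0189, 0.0304, 0, 0.01], [0, -0.0187, 0.0379, 0, 0.01], [0, -0.017, 0.0451, 0, 0.01], [0, -0.0139, 0.0519, 0, 0.01]]
from 8.378 to 9.948
[[0, 0.0043, 0.0061, 0, 0.01], [0, 0.0098, 0.0111, 0, 0.01], [0, 0.0161, 0.0151, 0, 0.01], [0, 0.0231, 0.0177, 0, 0.01], [0, 0.0304, 0.0189, 0, 0.01], [0, 0.0379, 0.0187, 0, 0.01], [0, 0.0451, 0.017, 0, 0.01], [0, 0.0519, 0.0139, 0, 0.01]]
```

>>> carry_out(
  moves=[
    [0,0.0059,-0.0044,0,0.01],
    [0,0.0108,-0.0099,0,0.01],
    [0,0.0145,-0.0162,0,0.01],
    [0,0.017,-0.023,0,0.01],
    [0,0.0181,-0.0303,0,0.01],
    [0,0.0178,-0.0376,0,0.01],
    [0,0.0161,-0.0448,0,0.01],
    [0,0.0131,-0.0514,0,0.01],
  ],
)

```text
clock: 43.35
tcp_pos: [0.6671, 0.1668, 0.2606]
orientation: [2.252, 2.189, 0.002]
contact_force: [1.4, -0.7, -2.7]
grip_width: 0.0156
gripper_force: 39.1
```

>>> carry_out(
  moves=[
    [0,-0.0043,-0.0061,0,0.01],
    [0,-0.0098,-0.0111,0,0.01],
    [0,-0.0161,-0.0151,0,0.01],
    [0,-0.0231,-0.0177,0,0.01],
    [0,-0.0304,-0.0189,0,0.01],
    [0,-0.0379,-0.0187,0,0.01],
    [0,-0.0451,-0.017,0,0.01],
    [0,-0.0519,-0.0139,0,0.01],
  ],
)

```text
clock: 44.15
tcp_pos: [0.614, 0.1685, 0.2739]
orientation: [-2.252, -2.19, -0.0]
contact_force: [1.7, -1.9, 2.9]
grip_width: 0.0158
gripper_force: 39.8
```

```bash
python3 - <<'E'
from h import *
o,_=st()
E
```

```text
t 44.1 tcp [0.614  0.1685 0.2739] yawY -0.028 zax [-0.  0. -1.] F [ 1.7 -1.9  2.9] w 0.0158 g 39.8 q [-0.58  0.57  0.29  1.77 -0.21  0.83 -0.21]
```

>>> carry_out(
  moves=[
    [0,-0.0061,0.0043,0,0.01],
    [0,-0.0111,0.0098,0,0.01],
    [0,-0.0151,0.0161,0,0.01],
    [0,-0.0177,0.0231,0,0.01],
    [0,-0.0189,0.0304,0,0.01],
    [0,-0.0187,0.0379,0,0.01],
    [0,-0.017,0.0451,0,0.01],
    [0,-0.0139,0.0519,0,0.01],
  ],
)

```text
clock: 44.95
tcp_pos: [0.6017, 0.1688, 0.2213]
orientation: [2.252, 2.189, 0.002]
contact_force: [5.4, -1.5, 6.7]
grip_width: 0.0157
gripper_force: 40.1
```

>>> carry_out(
  moves=[
    [0,0.0043,0.0061,0,0.01],
    [0,0.0098,0.0111,0,0.01],
    [0,0.0161,0.0151,0,0.01],
    [0,0.0231,0.0177,0,0.01],
    [0,0.0304,0.0189,0,0.01],
    [0,0.0379,0.0187,0,0.01],
    [0,0.0451,0.017,0,0.01],
    [0,0.0519,0.0139,0,0.01],
  ],
)

```text
clock: 45.75
tcp_pos: [0.6511, 0.1674, 0.2067]
orientation: [-2.249, -2.186, 0.009]
contact_force: [-7.2, -0.9, 7.5]
grip_width: 0.0159
gripper_force: 40.5
```

>>> carry_out(
  moves=[
    [0,0.0061,-0.0043,0,0.01],
    [0,0.0111,-0.0098,0,0.01],
    [0,0.0151,-0.0161,0,0.01],
    [0,0.0177,-0.0231,0,0.01],
    [0,0.0189,-0.0304,0,0.01],
    [0,0.0187,-0.0379,0,0.01],
    [0,0.017,-0.0451,0,0.01],
    [0,0.0139,-0.0519,0,0.01],
  ],
)

```text
clock: 46.55
tcp_pos: [0.667, 0.1668, 0.2607]
orientation: [2.252, 2.189, 0.002]
contact_force: [1.7, -1.6, -2.4]
grip_width: 0.0155
gripper_force: 39.4
```

>>> carry_out(
  moves=[
    [0,-0.0043,-0.0061,0,0.01],
    [0,-0.0098,-0.0111,0,0.01],
    [0,-0.0161,-0.0151,0,0.01],
    [0,-0.0231,-0.0177,0,0.01],
    [0,-0.0304,-0.0189,0,0.01],
    [0,-0.0379,-0.0187,0,0.01],
    [0,-0.0451,-0.017,0,0.01],
    [0,-0.0519,-0.0139,0,0.01],
  ],
)

```text
clock: 47.35
tcp_pos: [0.6139, 0.1685, 0.2738]
orientation: [-2.252, -2.19, 0.0]
contact_force: [1.9, -1.8, 2.3]
grip_width: 0.0158
gripper_force: 39.9
```

```bash
python3 - <<'E'
from h import *
o,_=st()
E
```

```text
t 47.4 tcp [0.6139 0.1685 0.2738] yawY -0.028 zax [-0.001  0.    -1.   ] F [ 1.9 -1.8  2.3] w 0.0158 g 39.9 q [-0.58  0.57  0.29  1.77 -0.21  0.83 -0.21]
```

>>> carry_out(
  moves=[
    [0,-0.0061,0.0043,0,0.01],
    [0,-0.0111,0.0098,0,0.01],
    [0,-0.0151,0.0161,0,0.01],
    [0,-0.0177,0.0231,0,0.01],
    [0,-0.0189,0.0304,0,0.01],
    [0,-0.0187,0.0379,0,0.01],
    [0,-0.017,0.0451,0,0.01],
    [0,-0.0139,0.0519,0,0.01],
  ],
)

```text
clock: 48.15
tcp_pos: [0.6017, 0.1688, 0.2213]
orientation: [2.252, 2.189, 0.002]
contact_force: [4.9, -2.1, 7.1]
grip_width: 0.0155
gripper_force: 40.2
```

>>> carry_out(
  moves=[
    [0,0.0043,0.0061,0,0.01],
    [0,0.0098,0.0111,0,0.01],
    [0,0.0161,0.0151,0,0.01],
    [0,0.0231,0.0177,0,0.01],
    [0,0.0304,0.0189,0,0.01],
    [0,0.0379,0.0187,0,0.01],
    [0,0.0451,0.017,0,0.01],
    [0,0.0519,0.0139,0,0.01],
  ],
)

```text
clock: 48.95
tcp_pos: [0.651, 0.1674, 0.2067]
orientation: [-2.249, -2.186, 0.009]
contact_force: [-6.7, -2.4, 7.3]
grip_width: 0.0159
gripper_force: 40.6
```

>>> carry_out(
  moves=[
    [0,0.0061,-0.0043,0,0.01],
    [0,0.0111,-0.0098,0,0.01],
    [0,0.0151,-0.0161,0,0.01],
    [0,0.0177,-0.0231,0,0.01],
    [0,0.0189,-0.0304,0,0.01],
    [0,0.0187,-0.0379,0,0.01],
    [0,0.017,-0.0451,0,0.01],
    [0,0.0139,-0.0519,0,0.01],
  ],
)

```text
clock: 49.75
tcp_pos: [0.6669, 0.1668, 0.2607]
orientation: [2.252, 2.189, 0.002]
contact_force: [1.5, -1.7, -3.1]
grip_width: 0.0156
gripper_force: 39.4
```

>>> carry_out(
  moves=[
    [0,-0.0043,-0.0061,0,0.01],
    [0,-0.0098,-0.0111,0,0.01],
    [0,-0.0161,-0.0151,0,0.01],
    [0,-0.0231,-0.0177,0,0.01],
    [0,-0.0304,-0.0189,0,0.01],
    [0,-0.0379,-0.0187,0,0.01],
    [0,-0.0451,-0.017,0,0.01],
    [0,-0.0519,-0.0139,0,0.01],
  ],
)

```text
clock: 50.55
tcp_pos: [0.6139, 0.1685, 0.2738]
orientation: [-2.252, -2.19, 0.0]
contact_force: [2.5, -2.1, 2.2]
grip_width: 0.0156
gripper_force: 40.0
```

```bash
python3 - <<'E'
from h import *
o,_=st()
E
```

```text
t 50.5 tcp [0.6139 0.1685 0.2738] yawY -0.028 zax [-0.001  0.    -1.   ] F [ 2.5 -2.1  2.2] w 0.0156 g 40.0 q [-0.57  0.57  0.29  1.77 -0.21  0.83 -0.21]
```

>>> carry_out(
  moves=[
    [0,-0.0061,0.0043,0,0.01],
    [0,-0.0111,0.0098,0,0.01],
    [0,-0.0151,0.0161,0,0.01],
    [0,-0.0177,0.0231,0,0.01],
    [0,-0.0189,0.0304,0,0.01],
    [0,-0.0187,0.0379,0,0.01],
    [0,-0.017,0.0451,0,0.01],
    [0,-0.0139,0.0519,0,0.01],
  ],
)

```text
clock: 51.35
tcp_pos: [0.6017, 0.1689, 0.2213]
orientation: [2.252, 2.19, 0.002]
contact_force: [4.6, -1.3, 6.4]
grip_width: 0.0155
gripper_force: 40.3
```

>>> carry_out(
  moves=[
    [0,0.0043,0.0061,0,0.01],
    [0,0.0098,0.0111,0,0.01],
    [0,0.0161,0.0151,0,0.01],
    [0,0.0231,0.0177,0,0.01],
    [0,0.0304,0.0189,0,0.01],
    [0,0.0379,0.0187,0,0.01],
    [0,0.0451,0.017,0,0.01],
    [0,0.0519,0.0139,0,0.01],
  ],
)

```text
clock: 52.15
tcp_pos: [0.6511, 0.1673, 0.2067]
orientation: [-2.249, -2.186, 0.009]
contact_force: [-6.1, -1.7, 7.3]
grip_width: 0.0153
gripper_force: 40.7
```

>>> carry_out(
  moves=[
    [0,0.0061,-0.0043,0,0.01],
    [0,0.0111,-0.0098,0,0.01],
    [0,0.0151,-0.0161,0,0.01],
    [0,0.0177,-0.0231,0,0.01],
    [0,0.0189,-0.0304,0,0.01],
    [0,0.0187,-0.0379,0,0.01],
    [0,0.017,-0.0451,0,0.01],
    [0,0.0139,-0.0519,0,0.01],
  ],
)

```text
clock: 52.95
tcp_pos: [0.667, 0.1668, 0.2607]
orientation: [2.252, 2.189, 0.002]
contact_force: [2.2, -1.2, -1.3]
grip_width: 0.0156
gripper_force: 39.4
```

>>> carry_out(
  moves=[
    [0,-0.0038,-0.0054,0,0.01],
    [0,-0.0085,-0.0101,0,0.01],
    [0,-0.0139,-0.0139,0,0.01],
    [0,-0.0199,-0.0167,0,0.01],
    [0,-0.0263,-0.0184,0,0.01],
    [0,-0.0329,-0.019,0,0.01],
    [0,-0.0329,-0.019,0,0.01],
    [0,-0.0329,-0.019,0,0.01],
  ],
)

```text
clock: 53.75
tcp_pos: [0.6328, 0.168, 0.2793]
orientation: [-2.251, -2.189, 0.002]
contact_force: [-1.9, -1.1, 10.0]
grip_width: 0.0155
gripper_force: 40.8
```

```bash
python3 - <<'E'
from h import *
o,_=st()
E
```

```text
t 53.8 tcp [0.6328 0.168  0.2793] yawY -0.028 zax [-0.002  0.    -1.   ] F [-1.9 -1.1 10. ] w 0.0155 g 40.8 q [-0.56  0.59  0.29  1.72 -0.21  0.86 -0.21]
```

Four turns are done and the handle is on top. I'll release it and read the scale.

>>> carry_out(
  moves=[
    [0,0,0,0,0.03],
    [0,0,0,0,0.05],
    [0,0,0,0,0.05],
    [0,0,-0.03,0,0.05],
    [0,0,-0.07,0,0.05],
    [0,0,-0.11,0,0.05],
    [0,0,-0.15,0,0.05],
    [0,0,-0.15,0,0.05],
  ],
)

```text
clock: 54.55
tcp_pos: [0.635, 0.168, 0.4346]
orientation: [2.25, 2.188, 0.014]
contact_force: [1.1, -0.0, 0.1]
grip_width: 0.0502
gripper_force: 0.0
```

>>> carry_out(
  moves=[
    [-0.025,-0.01,0,0,0.05],
    [-0.06,-0.025,0,0,0.05],
    [-0.1,-0.042,0,0,0.05],
    [-0.14,-0.058,0,0,0.05],
    [-0.18,-0.074,0,0,0.05],
    [-0.2,-0.082,0,0,0.05],
    [-0.2,-0.082,0,0,0.05],
    [-0.2,-0.082,0,0,0.05],
  ],
)

```text
clock: 55.35
tcp_pos: [0.546, -0.0294, 0.4279]
orientation: [-2.252, -2.189, 0.0]
contact_force: [1.5, 1.0, 0.5]
grip_width: 0.0498
gripper_force: 0.0
```

```bash
python3 - <<'E'
from h import *
for i in range(3): r.grab_frame('wrist')
st(); c=cam('wrist'); im=r.grab_frame('wrist'); np.savez('s1.npz',im=im,K=c[0],M=c[1],t=c[2]); g=cv2.cvtColor(im,cv2.COLOR_RGB2GRAY)
print('near ring pred',px(c,[.563,-.0243,.065]),'scale',px(c,[.515,.02,.055]),px(c,[.515,-.06,.055]))
# top-view check of bright scale strip: sample along bench y at several x, z=.055
for x in np.arange(.500,.534,.004):
    print(round(x,3),''.join('%4d'%g[int(round(v)),int(round(u))] if 0<=v<400 and 0<=u<640 else '   -' for u,v in [px(c,[x+.033*y,y,.055]) for y in np.arange(-.09,.06,.004)]))
rings('wrist',(250,150,400,330),.079,th=170)
E
```

```text
t 55.5 tcp [ 0.5466 -0.0281  0.428 ] yawY -0.026 zax [-0.001  0.    -1.   ] F [ 0.2  0.7 -0.9] w 0.0502 g 0.0 q [-0.4   0.25  0.4   1.86 -0.11  1.06  0.02]
near ring pred [334.11902919 167.51594389] scale [286.97616901 124.72763408] [290.91779584 198.01793766]
0.5   90  90  87  88  91  90  91  91  91  93  91  92  94  94  93 159 152 153 152 152 150 153 153 152 153 152 152 153 153 152 155 152 154 152 153 153 153 155
0.504   91  90  92  91  91  90  92  91  92  92  93  93  96  92  93  88 151 153 152 153 153 152 155 152 152 152 153 154 151 153 152 154 152 153 154 152 152 152
0.508   92  93  92  91  89  91  91  89  92  91  93  94  92  95  92  92 156 153 153 151 152 150 151 153 152 152 153 152 152 151 153 153 153 152 153 154 151 153
0.512   90  91  92  91  91  91  93 140 135 134 133 135 136 134 134 228 217 193 220 217 218 218 219 220 220 218 220 220 221 222 222 223 223 224 225 225 228 160
0.516  137 128 128 130 133 134 136 140 138 139 141 140 145 139 140 236 227  67 231 224 224 223 227 223 225 228 224 230 226 225 231 225 226 227 226 227 227 230
0.52  136 136 137 135 135 136 137 133 133 136 
[... 354 characters left out ...]
 73  74  76  71  73  75  75  75 191 211 214 213 210 210 210 214 215 204 202
0.532  112 114 114 113 112 112 117  50  53  56  55  59  56  57  64  58 114 103  38  67  71  72  72  74  72  74  77 180 198 197 197 198 198 198 199 199 199 199
ell [314.3 291.9] area 1328 diam~ [0.0329 0.087 ] p [ 0.5383 -0.1659  0.079 ]
ell [367.5 244.7] area 1075 diam~ [0.0238 0.095 ] p [ 0.5978 -0.1079  0.079 ]
ell [351.5 214.9] area 891 diam~ [0.025  0.0619] p [ 0.5802 -0.0727  0.079 ]
ell [386.8 172. ] area 1124 diam~ [0.0321 0.0521] p [ 0.6155 -0.0273  0.079 ]
ell [333.8 170.1] area 2136 diam~ [0.0485 0.0604] p [ 0.5621 -0.024   0.079 ]
ell [289.2 160.8] area 213 diam~ [0.0119 0.0277] p [ 0.5176 -0.0133  0.079 ]
```

```bash
python3 - <<'E'
import numpy as np,cv2
g=cv2.cvtColor(np.load('s1.npz')['im'],cv2.COLOR_RGB2GRAY)
print('     ',' '.join('%3d'%u for u in range(282,302)))
for v in range(118,204): print(v,' ',' '.join('%3d'%x for x in g[v,282:302]))
E
```

```text
282 283 284 285 286 287 288 289 290 291 292 293 294 295 296 297 298 299 300 301
118   144 209 223 221 220 221 226 228 228 226 222 225 242  84  51 254 144 118 214 200
119   145 191 222 222 219 221 225 226 225 222 217 221 239  83  51 254 144 116 214 201
120   145 188 222 222 221 222 225 226 225 221 217 220 238  81  50 253 144 116 214 201
121   146 188 223 222 220 220 225 225 224 221 217 219 240  83  48 253 143 113 214 200
122   145 189 223 221 220 221 224 225 224 220 217 220 239  89  49 251 138 111 211 200
123   145 188 223 221 219 220 225 226 225 224 219 220 239  89  47 247 231 119 210 199
124   146 188 222 221 219 220 225 227 231 232 226 229 245  95  49 246 239 119 210 201
125   145 188 222 221 219 220 227 233 149 205 145 204 160  76  53 250 243 122 215 208
126   145 189 222 220 219 220 226 235  80  94  59  97  92  65  60 222 217 105 191 185
127   145 189 222 220 219 220 224 230 221 223 219 221 237  89  49 110 109  61  93  93
128   146 188 222 220 218 220 224 226 227 225 222 225 241  85  57  63  62  62  62  62
129   147 188 221 221 219 220 224 225 224 221 217 219 238  78  63  75  75 
[... 5675 characters left out ...]
  54  54  51
196    92  91  87 125 135 135 133 136 138 137 138 134 133 145  48  45  54  54  54  53
197    90  92  87 115 134 136 133 136 138 139 138 135 134 144  50  45  51  49  52  56
198    93  92  89 110 133 135 131 136 140 139 138 134 134 145  65  45  50  53  52  54
199    92  89  87 113 135 137 133 137 138 139 136 133 134 141  64  45  52  47  52  53
200    92  89  88 114 140 140 136 138 140 137 138 135 133 139  82  41  42  44  46  45
201    91  92  90  94  98  98  95 126 135 138 137 136 136 140 138 110  83  81  61  76
202    92  89  92  91  89  87  86 124 135 137 138 138 136 136 140 137 136 139 109 122
203    94  91  91  92  90  93  86 123 136 138 137 139 137 134 137 137 138 141 118 122
```

The long mark is at row 163.7 and the pointer block's centre at row 165. With the parallax of the raised pointer that agrees to about 1 mm, and the handle angle gives 0.050. The near dish is still in its ring. Next I solve the lamp pose from the stored top and side pictures.

```bash
python3 - <<'E'
from h import *
from scipy.optimize import least_squares
ct,cs=cam('top'),cam('side')
T=cv2.imread('pics/top0.png',0); S=cv2.imread('pics/side0.png',0)
# handle blob in top0
x0,y0=318,200; z=cv2.resize(T[200:220,318:334],None,fx=8,fy=8,interpolation=cv2.INTER_CUBIC)
for k in cv2.findContours((z<50).astype(np.uint8),cv2.RETR_EXTERNAL,cv2.CHAIN_APPROX_NONE)[0]:
    if cv2.contourArea(k)>300: print('top blob',np.array(cv2.minAreaRect(k)[0])/8+[x0-.44,y0-.44],cv2.contourArea(k)/64,np.array(cv2.minAreaRect(k)[1])/8,cv2.minAreaRect(k)[2])
by=np.array([.033,.99946,0]); bx=np.array([.99946,-.033,0])
def grip(O,s,t):
    P=np.array([*O,0])-.185*by+[0,0,.22]; a=s-.033
    return P+R.from_euler('z',a).apply([-.128,.03-.065*np.sin(t),.065*np.cos(t)])
for O in((.6272,-.0199),(.627,-.025)):
    for t0 in(0,.4,.8,1.1):
        f=lambda s:px(ct,grip(O,s[0],t0))
        for s in(-.65,-.5,-.35): print(O,t0,s,grip(O,s,t0).round(3),'top',f([s]).round(1),'side',px(cs,grip(O,s,t0)).round(1))
np.set_printoptions(linewidth=250)
print('side rows 170-205, cols 308-330'); print(S[172:206:2,306:332])
E
```

```text
top blob [324.65873199 210.00567299] 47.671875 [ 4.81735134 14.63316727] 28.65711784362793
(0.6272, -0.0199) 0 -0.65 [ 0.541 -0.101  0.285] top [311.9 200.7] side [326.4 191.8]
(0.6272, -0.0199) 0 -0.5 [ 0.526 -0.114  0.285] top [316.6 205.8] side [326.6 187. ]
(0.6272, -0.0199) 0 -0.35 [ 0.514 -0.129  0.285] top [322.  210.1] side [326.  182.2]
(0.6272, -0.0199) 0.4 -0.65 [ 0.525 -0.12   0.28 ] top [318.9 206.4] side [325.6 186.4]
(0.6272, -0.0199) 0.4 -0.5 [ 0.513 -0.136  0.28 ] top [324.3 210.3] side [324.8 181.7]
(0.6272, -0.0199) 0.4 -0.35 [ 0.504 -0.153  0.28 ] top [330.2 213.4] side [323.2 177.3]
(0.6272, -0.0199) 0.8 -0.65 [ 0.511 -0.137  0.265] top [324.7 211.4] side [324.9 183.3]
(0.6272, -0.0199) 0.8 -0.5 [ 0.502 -0.154  0.265] top [330.6 214.4] side [323.3 178.9]
(0.6272, -0.0199) 0.8 -0.35 [ 0.496 -0.172  0.265] top [337.  216.5] side [320.9 174.9]
(0.6272, -0.0199) 1.1 -0.65 [ 0.504 -0.146  0.249] top [327.6 214.3] side [324.6 182.9]
(0.6272, -0.0199) 1.1 -0.5 [ 0.497 -0.164  0.249] top [333.9 216.8] side [322.5 178.6]
(0.6272, -0.0199) 1.1 -0.35 [ 0.492 -0.183  0.249] 
[... 2208 characters left out ...]
  85 108 108  80  56  50  51  51  52  51  50  50  50  50]
 [ 54  55  64  81  99 118 148 181 194 191 170 129 102 106 110  89  62  51  50  51  52  52  51  51  50  50]
 [125 143 174 185 184 197 207 204 203 210 208 180 138 120 113  88  61  50  49  50  50  51  50  50  51  52]
 [193 197 215 219 206 194 199 207 202 200 210 209 180 140 108  76  54  52  51  51  52  52  52  50  53  54]
 [213 206 219 225 220 204 199 214 217 206 203 212 210 180 131  87  62  54  54  51  51  52  51  50  49  49]
 [214 214 208 216 222 212 190 195 216 219 210 205 209 210 180 125  79  59  54  53  54  52  49  48  54  71]
 [204 220 218 208 217 225 215 201 209 221 221 215 210 203 177 124  81  60  51  50  49  47  56  76 106 129]]
```

Lamp solution: swivel about -0.47, tilt about 0.35, handle near (0.512,-0.138,0.280). Moving above it with the fingers across the bar.

>>> carry_out(
  moves=[
    [-0.005,0,-0.03,-0.13,0.06],
    [-0.02,-0.006,-0.06,-0.26,0.06],
    [-0.035,-0.01,-0.075,-0.4,0.06],
    [-0.05,-0.015,-0.075,-0.54,0.06],
    [-0.07,-0.02,-0.075,-0.68,0.06],
    [-0.09,-0.026,-0.075,-0.82,0.06],
    [-0.111,-0.032,-0.075,-0.96,0.06],
    [-0.111,-0.032,-0.075,-1.096,0.06],
  ],
)

```text
clock: 56.4
tcp_pos: [0.5103, -0.1425, 0.5036]
orientation: [0.779, 3.043, -0.002]
contact_force: [0.7, -1.2, 0.3]
grip_width: 0.0599
gripper_force: 0.0
```

```bash
python3 - <<'E'
from h import *
for i in range(3): r.grab_frame('wrist')
st(); rel([.512,-.138,.438],1.07); c=cam('wrist'); g=cv2.cvtColor(r.grab_frame('wrist'),cv2.COLOR_RGB2GRAY)
O=np.array([.6210,-.2054,.22])
G=lambda s,t,d=0:O+R.from_euler('z',s-.033).apply([-.128+d,.03-.065*np.sin(t),.065*np.cos(t)])
for t in(.1,.3,.5): print(t,G(-.47,t).round(4),px(c,G(-.47,t,-.022)).round(0),px(c,G(-.47,t,.022)).round(0))
np.set_printoptions(linewidth=250)
print(g[200:400:8,240:400:6])
E
```

```text
t 56.5 tcp [ 0.5114 -0.1393  0.5034] yawY 1.066 zax [-0.  0. -1.] F [ 0.1  0.5 -0.2] w 0.0599 g 0.0 q [-0.17  0.15  0.36  1.79 -0.06  1.21  1.27]
rel [0.0001 0.0014 0.0654] roll -0.004
0.1 [ 0.5202 -0.1231  0.2847] [349. 192.] [348. 257.]
0.3 [ 0.5141 -0.1342  0.2821] [328. 191.] [328. 255.]
0.5 [ 0.5083 -0.1447  0.277 ] [309. 189.] [310. 252.]
[[ 35 107 113  56  56  58 235 225 225 222 133 144  64  65  65 100 143 224 225 222 223  98 165 239 140  82 115]
 [111 113 113  51  58  59  60 236 223 222 244 143  62  65  64  58  84  95  96  95  83  88  82 166 110 231 225]
 [115 116 115 113  64  59  61  60 225 221 235 145  57  64  64  61 100 124  85  87  89  92  88 163 146 146 144]
 [165 115 116 113 114  64  72  64  53 140 143  69  63  62  64  63 110 122 209 208 208 209 188 110 162 143 198]
 [201 151 117 114 114 113  60  63  58  81  70  75 104  60  63  64 122 231 226 226 229 226 195 230 165 167 196]
 [ 63  89 144 117 113 115 114  59  64  61  76  75 100  58  59  61 126 212 211 214 216 219 161 224 143 164 131]
 [133 133 128 124 115 115 117 118  62  61  63  69 100  58  60  61 108 129 106 145 168 1
[... 1322 characters left out ...]
 138 149 115 127  98 125  89  49]
 [ 41 176 166 122  88  64 103 128 119 166 166 161 109 123 102 107 221 216 207 197 115 105 106 146 201 121  47]
 [ 39  37 163 129 140 146 148 143 179 168 165 164 163 164 100 105 105 111  80  82  81  81  79 155 200  44  45]
 [ 39  38 102 131  42  41  45  44  43  44  45  48  43  37  43  47  42  44  45  46  44  48  46 181 230  45  42]
 [ 35  39  39  35  36  37  36  39  42  41  41  39  40  42  44  44  44  44  43  43  44  42  42  42  42  40  39]
 [ 35  37  34  35  38  36  36  38  38  41  39  38  38  37  39  41  40  41  41  39  44  40  39  39  39  40  39]
 [ 35  33  29  34  38  34  35  33  34  35  35  36  38  36  37  35  39  35  40  38  38  41  38  35  37  36  39]]
```

The dark bar shows at columns 312–330 and upright in the view, so swivel -0.47 and tilt 0.37 hold. Descend and pinch.

>>> carry_out(
  moves=[
    [0,0.001,0.02,0,0.06],
    [0,0.0015,0.04,0,0.06],
    [0,0.0015,0.055,0,0.06],
    [0,0.0015,0.066,0,0.06],
    [0,0.0015,0.066,0,0.04],
    [0,0.0015,0.066,0,0.02],
    [0,0.0015,0.066,0,0.005],
    [0,0.0015,0.066,0,0.005],
  ],
  force=40,
)

```text
clock: 57.4
tcp_pos: [0.5123, -0.138, 0.4384]
orientation: [0.779, 3.042, 0.001]
contact_force: [0.3, 2.2, 1.0]
grip_width: 0.0124
gripper_force: 38.6
```

>>> carry_out(
  moves=[
    [0,0,0,0,0.005],
    [0,0,0,0,0.005],
    [0,0,0,0,0.005],
    [0,0,0,0,0.005],
    [0,0,0,0,0.005],
    [0,0,0,0,0.005],
    [0,0,0,0,0.005],
    [0,0,0,0,0.005],
  ],
)

```text
clock: 58.2
tcp_pos: [0.5121, -0.1383, 0.4377]
orientation: [0.781, 3.042, 0.001]
contact_force: [1.1, 3.8, 4.6]
grip_width: 0.0121
gripper_force: 39.5
```

```bash
python3 - <<'E'
from h import *
o,M=st(); a=np.arctan2(M[1,1],M[0,1]); s0=a-np.pi/2+.033
O=np.array([.6210,-.2054,.22])
G=lambda s,t:O+R.from_euler('z',s-.033).apply([-.128,.03-.065*np.sin(t),.065*np.cos(t)])
# tilt from measured position across the bar
n=np.array([np.cos(a),np.sin(a)]); v=(o['tcp_pos'][:2]-O[:2])@n; t0=np.arcsin((.03-v)/.065); print('s0',round(s0,3),'t0',round(t0,3),G(s0,t0).round(4))
for n_ in(8,16):
  pass
def rows(s0,t0,s1,t1,n):
    b=G(s0,t0); M0=R.from_euler('z',s0).as_matrix(); yv=np.array([np.cos(s0-.033+np.pi/2),np.sin(s0-.033+np.pi/2),0]); xv=np.cross(yv,[0,0,-1])
    out=[]
    for i in range(1,n+1):
        s=s0+(s1-s0)*i/n; d=G(s,t0+(t1-t0)*i/n)-b; out.append([round(float(d@xv),4),round(float(d@yv),4),round(float(-d[2]),4),round(-(s-s0),3),.005])
    print(out)
m=(s0/2); mt=(t0+.785)/2
rows(s0,t0,m,mt,8);rows(m,mt,0,.785,8)
E
```

```text
t 58.2 tcp [ 0.5121 -0.1383  0.4377] yawY 1.068 zax [ 0.001  0.    -1.   ] F [1.1 3.8 4.6] w 0.0121 g 39.5 q [-0.16  0.21  0.35  1.88 -0.08  1.07  1.3 ]
s0 -0.47 t0 0.372 [ 0.5119 -0.1382  0.2805]
[[0.0001, -0.0053, 0.0006, np.float64(-0.029), 0.005], [-0.0, -0.0106, 0.0013, np.float64(-0.059), 0.005], [-0.0003, -0.0159, 0.002, np.float64(-0.088), 0.005], [-0.0009, -0.0211, 0.0028, np.float64(-0.117), 0.005], [-0.0016, -0.0263, 0.0035, np.float64(-0.147), 0.005], [-0.0025, -0.0314, 0.0044, np.float64(-0.176), 0.005], [-0.0035, -0.0365, 0.0052, np.float64(-0.205), 0.005], [-0.0048, -0.0415, 0.0061, np.float64(-0.235), 0.005]]
[[-0.0003, -0.0051, 0.0009, np.float64(-0.029), 0.005], [-0.0007, -0.0103, 0.0019, np.float64(-0.059), 0.005], [-0.0013, -0.0153, 0.0029, np.float64(-0.088), 0.005], [-0.0022, -0.0203, 0.0039, np.float64(-0.117), 0.005], [-0.0032, -0.0253, 0.005, np.float64(-0.147), 0.005], [-0.0043, -0.0302, 0.0061, np.float64(-0.176), 0.005], [-0.0057, -0.035, 0.0073, np.float64(-0.205), 0.005], [-0.0072, -0.0397, 0.0084, np.float64(-0.235), 0.005]]
```

>>> carry_out(
  moves=[
    [0,-0.0053,0.0006,-0.029,0.005],
    [0,-0.0106,0.0013,-0.059,0.005],
    [-0.0003,-0.0159,0.002,-0.088,0.005],
    [-0.0009,-0.0211,0.0028,-0.117,0.005],
    [-0.0016,-0.0263,0.0035,-0.147,0.005],
    [-0.0025,-0.0314,0.0044,-0.176,0.005],
    [-0.0035,-0.0365,0.0052,-0.205,0.005],
    [-0.0048,-0.0415,0.0061,-0.235,0.005],
  ],
)

```text
clock: 59.0
tcp_pos: [0.4971, -0.1765, 0.432]
orientation: [0.415, 3.111, 0.002]
contact_force: [4.3, 7.2, 6.1]
grip_width: 0.0121
gripper_force: 39.4
```

>>> carry_out(
  moves=[
    [-0.0003,-0.0051,0.0009,-0.029,0.005],
    [-0.0007,-0.0103,0.0019,-0.059,0.005],
    [-0.0013,-0.0153,0.0029,-0.088,0.005],
    [-0.0022,-0.0203,0.0039,-0.117,0.005],
    [-0.0032,-0.0253,0.005,-0.147,0.005],
    [-0.0043,-0.0302,0.0061,-0.176,0.005],
    [-0.0057,-0.035,0.0073,-0.205,0.005],
    [-0.0072,-0.0397,0.0084,-0.235,0.005],
  ],
)

```text
clock: 59.8
tcp_pos: [0.4941, -0.2161, 0.4235]
orientation: [0.047, 3.137, 0.002]
contact_force: [5.5, 7.3, 5.6]
grip_width: 0.0116
gripper_force: 39.3
```

>>> carry_out(
  moves=[
    [0,0,0,0,0.005],
    [0,0,0,0,0.005],
    [0,0,0,0,0.005],
    [0,0,0,0,0.005],
    [0,0,0,0,0.005],
    [0,0,0,0,0.005],
    [0,0,0,0,0.005],
    [0,0,0,0,0.005],
  ],
)

```text
clock: 60.6
tcp_pos: [0.4941, -0.2166, 0.4237]
orientation: [0.049, 3.137, 0.0]
contact_force: [7.0, 5.2, 4.8]
grip_width: 0.0118
gripper_force: 40.7
```

```bash
python3 - <<'E'
from h import *
o,M=st(); O=np.array([.6210,-.2054,.22])
print('want',(O+R.from_euler('z',-.033).apply([-.128,.03-.065*np.sin(.785),.065*np.cos(.785)])+[0,0,.1572]).round(4), 'yaw',1.5378)
E
```

```text
t 60.6 tcp [ 0.4941 -0.2166  0.4237] yawY 1.539 zax [ 0.005  0.    -1.   ] F [7.  5.2 4.8] w 0.0118 g 40.7 q [ 0.02  0.24  0.33  1.88 -0.09  1.04  1.93]
want [ 0.4925 -0.2171  0.4232] yaw 1.5378
```

>>> carry_out(
  moves=[
    [0,0,0,0,0.02],
    [0,0,0,0,0.04],
    [0,0,0,0,0.06],
    [0,0,-0.02,0,0.06],
    [0,0,-0.045,0,0.06],
    [0,0,-0.065,0,0.06],
    [0,0,-0.065,0,0.06],
    [0,0,-0.065,0,0.06],
  ],
)

```text
clock: 61.4
tcp_pos: [0.492, -0.2177, 0.4876]
orientation: [-0.053, -3.141, 0.0]
contact_force: [0.1, 1.0, -0.9]
grip_width: 0.06
gripper_force: 0.0
```

```bash
python3 - <<'E'
from h import *
for i in range(3): r.grab_frame('wrist')
st(); c=cam('wrist'); im=r.grab_frame('wrist'); g=cv2.cvtColor(im,cv2.COLOR_RGB2GRAY); np.savez('l1.npz',im=im,K=c[0],M=c[1],t=c[2])
O=np.array([.6210,-.2054,.22])
G=lambda s,t,d=0:O+R.from_euler('z',s-.033).apply([-.128+d,.03-.065*np.sin(t),.065*np.cos(t)])
for t in(.685,.785,.885): print(t,px(c,G(0,t,-.022)).round(1),px(c,G(0,t,.022)).round(1))
np.set_printoptions(linewidth=250)
print(g[176:290:6,296:344:2])
E
```

```text
t 61.5 tcp [ 0.4921 -0.2173  0.4867] yawY 1.538 zax [-0.002  0.    -1.   ] F [ 0.5 -0.7 -0. ] w 0.0599 g 0.0 q [ 0.    0.18  0.34  1.8  -0.06  1.18  1.9 ]
0.685 [327.2 195.9] [326.6 261. ]
0.785 [319.2 193.8] [319.1 257.7]
0.885 [312.2 191.5] [312.6 254.2]
[[ 52  56  54  52  54  57  53  84 238 229 230 238 121 130 140 145 150  68  70  99 146 144 145 146]
 [ 54  56  55  55  53  59  54  56 239 230 230 230 230 232 143 144 142 144 142 142 144 144 144 144]
 [ 55  56  56  56  58  57  58  54 238 230 230 230 231 236 146 143 144 145 145 145 145 145 144 145]
 [ 56  57  57  59  56  59  56  52 236 229 229 229 237 161 140 144 145 146 145 145 145 146 144 145]
 [ 56  56  58  57  58  61  57  60 154 104  72  71 104  99 147 149 145 143 145 145 144 145 145 145]
 [ 57  59  59  59  59  58  49  54  54  55  56  58  55  56  54  49 156 143 143 144 144 145 144 146]
 [ 75  64  60  71  68  64  53  54  53  51  55  54  55  56  56  54 125 144 144 143 141 144 142 143]
 [ 61  68  56  52  55  54  53  54  55  54  57  54  56  57  56  52  91 147 142 143 144 144 143 143]
 [ 55  55  55  54  59  58  53  54  55  54  53  58  
[... 338 characters left out ...]
2  90]
 [ 59  99  79 107  97 105 116  54  54  56  56  55  56  57  54  55  57  87 100  91  97 106 121 137]
 [191 179 130 116 119 128 136  55  54  59  57  57  58  56  57  61  59  60 123 135 145 152 158 162]
 [184 183 182 184 155 136  74  97  56  61  56  58  68  65  63  60  58  36 161 162 165 166 164 144]
 [187 185 185 196  72  65  65  45  64  62  64  67  67  66  62  61  55 132 168 117  95  93 113 143]
 [193 185 178 199  74  65  66  45 212 225 159 179 195 201 196 140  89  99  97  98  96  97  84 143]
 [179 180 179 201  72  65  70  49 210 220 219 219 219 233  82  95  95  98  96  97  99  96  92 144]
 [179 180 179 197  73  65  66  51 211 220 219 219 218 231  87  95  96  98  98  99 100  98  94  98]]
```

```bash
python3 - <<'E'
from h import *
d=np.load('l1.npz'); g=cv2.cvtColor(d['im'],cv2.COLOR_RGB2GRAY).astype(float); c=(d['K'],d['M'],d['t'])
E=[]
for v in range(206,256,3):
    row=g[v]; 
    r_=next(u for u in range(322,340) if row[u]>66); l_=next(u for u in range(316,298,-1) if row[u]>60)
    print(v,l_,r_,end=' | ')
print()
# lamp bar long edges: bright housing right of handle beyond the lever, wide print
np.set_printoptions(linewidth=250)
print(g[262:340:6,270:360:3].astype(int))
E
```

```text
206 305 328 | 209 306 328 | 212 306 328 | 215 303 328 | 218 299 328 | Traceback (most recent call last):
  File "<stdin>", line 6, in <module>
StopIteration
```

The handle column (319.3) matches tilt 0.785, but the edges hint at a few hundredths of swivel. I'll move away and check the whole bar in the top view.

>>> carry_out(
  moves=[
    [0,0.03,-0.03,0,0.06],
    [0,0.07,-0.05,0,0.06],
    [0,0.11,-0.05,0,0.06],
    [0,0.15,-0.05,0,0.06],
    [0,0.19,-0.05,0,0.06],
    [0,0.23,-0.05,0,0.06],
    [0,0.27,-0.05,0,0.06],
    [0,0.31,-0.05,0,0.06],
  ],
)

```text
clock: 62.4
tcp_pos: [0.5024, 0.094, 0.5373]
orientation: [-0.052, -3.14, 0.001]
contact_force: [1.0, -1.1, 0.5]
grip_width: 0.0599
gripper_force: 0.0
```

>>> carry_out(
  moves=[
    [0.02,0.04,0,0,0.06],
    [0.04,0.08,0,0,0.06],
    [0.06,0.12,0,0,0.06],
    [0.06,0.16,0,0,0.06],
    [0.06,0.2,0,0,0.06],
    [0.06,0.2,0,0,0.06],
    [0.06,0.2,0,0,0.06],
    [0.06,0.2,0,0,0.06],
  ],
)

```text
clock: 63.2
tcp_pos: [0.4497, 0.2931, 0.5374]
orientation: [-0.054, -3.14, 0.002]
contact_force: [-0.1, 0.1, 0.5]
grip_width: 0.06
gripper_force: 0.0
```

```bash
python3 - <<'E'
from h import *
st(); c=cam('top'); im=r.grab_frame('top'); np.savez('t2.npz',im=im); cv2.imwrite('pics/t2.png',im[:,:,::-1]); g=cv2.cvtColor(im,cv2.COLOR_RGB2GRAY)
O=np.array([.6210,-.2054,.22]); print('bar ends',[px(c,O+R.from_euler('z',-.033).apply([x,.03,.0])).round(1) for x in(-.12,0,.12)],'grip',px(c,O+R.from_euler('z',-.033).apply([-.128,-.016,.046])).round(1))
np.set_printoptions(linewidth=250)
print(g[142:216:3,322:352])
print('dishes')
for b in((284,196,302,214),(284,176,302,196),(284,158,302,178)): rings('top',b,.079,th=150)
E
```

```text
t 63.2 tcp [0.4497 0.2931 0.5374] yawY 1.536 zax [-0.001 -0.001 -1.   ] F [-0.1  0.1  0.5] w 0.06 g 0.0 q [-0.62  0.15 -0.09  1.7   0.01  1.29  0.83]
bar ends [array([336.1, 215.7]), array([336.8, 176.1]), array([337.4, 137.3])] grip [352.6 217.6]
[[154 157 155 152 159 154 156 139  78  76  79  25  44 104 182 210 210 207 100   8  33  40  29  32  43  30  34  28  34  35]
 [146 103  92  79  68  84  94  99 106 119 117 115 124 147 144 141  77  45  16  23  34  36  39  40  19  31  40  36  34  29]
 [178 183 195 214 226 200 181 182 182 202 199 199 200 202 203 202 197  53  25  28  39  33  36  39  34  34  33  34  36  36]
 [158 179 190 210 228 203 202 201 198 201 201 195 127 168 109 110 105  91  62  30  20  28  29  28  32  28  33  32  34  29]
 [184 177 188 206 226 161  97  89  93  97 124 161 173 218 219 203 205 184 182 193 226 226 225 227 224 224 225 225 227 217]
 [162 174 189 204 229 211 197 190 177 199 198 199 199 198 198 198 193 184 231 223 107  91 139 228 224 224 223 223 226 221]
 [193 172 187 199 225 212 197 199 199 201 200 197 192 116 116 167 108 112 181 227 227 227 224 223 223 224 222 223 
[... 1761 characters left out ...]
205 162 115 115 120 168 137 106  85  91  94 109 104 128 126 166 240 235 230 232 233 236  61]
 [230 229 200 178 171 173 168 158 146 144 145 148 148 176 177 177 177 176 177 173  95 131 121 135 170 151 151 158 162 173]
 [231 229 192 151 152 156 155 154 153  89  90 160 136 145 151 157 156 155 149 145 138 134 121 129 178 162 167 204 197  24]
 [227 228 229 229 230 229 229 231 229 137 143 144 144 144 148 143 145 147 144 119  62 115 149 142 164 233 232 235 237  20]]
dishes
ell [290.3 202.1] area 181 diam~ [0.0504 0.0538] p [ 0.56   -0.0253  0.079 ]
ell [290.7 182.5] area 196 diam~ [0.0539 0.0558] p [ 0.6259 -0.0269  0.079 ]
ell [291.3 163.6] area 182 diam~ [0.0476 0.0574] p [ 0.69   -0.0291  0.079 ]
```

```bash
python3 - <<'E'
from h import *
d=np.load('t2.npz')['im']; g=cv2.cvtColor(d,cv2.COLOR_RGB2GRAY).astype(float); c=cam('top')
P=[]
for v in range(150,204):
    w=g[v,324:331]; k=w.argmax(); 
    if 0<k<6 and w[k]>215:
        a,b,e=w[k-1:k+2]; P.append((v,324+k+.5*(a-e)/(a-2*b+e)))
P=np.array(P); k=np.polyfit(P[:,0],P[:,1],1); res=P[:,1]-np.polyval(k,P[:,0]); P=P[abs(res)<.6]; k=np.polyfit(P[:,0],P[:,1],1); print('slope',k[0],len(P),res.std())
for z in(.2,.23):
    a,b=[pt(c,(np.polyval(k,v),v),z) for v in(152,200)]; print('angle',np.arctan2(a[1]-b[1],a[0]-b[0]),a.round(3),b.round(3))
a,b=pt(c,(291.3,163.6),.079),pt(c,(290.3,202.1),.079); print('dish row',np.arctan2(a[1]-b[1],a[0]-b[0]))
# bench base edges: sled black plate long edges for reference
Q=[]
for side in(0,1):
    E=[]
    for v in range(160,206):
        w=g[v,275:310]; dark=np.where(w<70)[0]
        if len(dark)>3: E.append((v,275+(dark[0] if side==0 else dark[-1])))
    E=np.array(E); q=np.polyfit(E[:,0],E[:,1],1); a,b=[pt(c,(np.polyval(q,v),v),.065) for v in(162,204)]; print('sled edge',np.arctan2(a[1]-b[1],a[0]-b[0]))
E
```

```text
slope 0.044908853179197364 52 0.10646528422922652
angle 0.030595088674122316 [ 0.701 -0.144  0.2  ] [ 0.552 -0.148  0.2  ]
angle 0.03059508867412244 [ 0.694 -0.143  0.23 ] [ 0.549 -0.148  0.23 ]
dish row -0.03031808708478481
sled edge -0.03731523212296947
sled edge -0.028409046592130022
```

The bar stands at swivel about +0.06, so the pinch wasn't quite parallel and the tilt may be low as well. I'll check the pivot and handle positions in the stored views before mending it.

```bash
python3 - <<'E'
from h import *
d=np.load('t2.npz')['im']; g=cv2.cvtColor(d,cv2.COLOR_RGB2GRAY); ct=cam('top')
for z in(.23,.25,.27): print('post top',z,pt(ct,(347.5,175.5),z).round(4))
O=np.array([.6210,-.2054,.22])
G=lambda s,t,e=0:O+R.from_euler('z',s-.033).apply([-.128+e,.03-.065*np.sin(t),.065*np.cos(t)])
w=np.load('l1.npz'); cw=(w['K'],w['M'],w['t'])
for t in(.55,.65,.75,.85): print(t,G(.064,t).round(4),'wrist',px(cw,G(.064,t,-.022)).round(1),px(cw,G(.064,t,.022)).round(1),'top',px(ct,G(.064,t)).round(1))
np.set_printoptions(linewidth=250)
print(g[164:190:2,334:366]); print(g[202:228:1,334:362])
E
```

```text
post top 0.23 [ 0.6217 -0.2072  0.23  ]
post top 0.25 [ 0.6183 -0.2059  0.25  ]
post top 0.27 [ 0.615  -0.2046  0.27  ]
0.55 [ 0.4932 -0.2133  0.2754] wrist [323.3 199.4] [327.4 265.6] top [351.5 217.1]
0.65 [ 0.4934 -0.2187  0.2717] wrist [314.3 198.1] [318.9 263.2] top [353.2 217.1]
0.75 [ 0.4935 -0.2237  0.2676] wrist [306.2 196.4] [311.3 260.4] top [354.9 217.2]
0.85 [ 0.4936 -0.2282  0.2629] wrist [299.3 194.6] [304.6 257.4] top [356.3 217.2]
[[103 106  98  97  87  97 101 141 156 233 227 226 224 223 223 223 224 218  24  37  36  39  30  33  55 123  90 107 190 204 170 164]
 [128 127 125 129 125 123 115 113 116 118 137 137 186 226 225 224 227 219  19  33  36  38  49  32  54 118  89 105 190 205 170 162]
 [191 180 223 192 198 202 203 195 113 101 169 181 232 231 228 227 228 218  15  35  43  36  35  39  60 121  88 102 190 204 170 161]
 [102 105 106 116 112 112 121 142 136 118 146 147 149 145 147 150 198 210  25  31  29  35  38  42  61 120  90 105 188 203 172 171]
 [129 140 141 141 132 116  73 104 136 149 147 147 146 146 150 146 148 147  76  35  40  42  47  34  70 145  93 106 194 209 21
[... 3346 characters left out ...]
  27  31]
 [ 13  27  34  41  59  39  49  18  20  22  18  21  15  15  16  15  18  30  40  44  36  20  12  30  34  28  34  31]
 [ 13  29  36  37  49  33  45  42  41  37  32  32  42  34  18  17  17  29  43  35  31  17  20  30  35  30  24  33]
 [  7  30  37  27  33  36  34  37  41  44  37  43  52  46  30  37  34  28  24  35  45  33  12  27  42  32  32  30]
 [  6  30  30  35  33  54  40  31  33  42  48  59  59  36  30  44  39  34  43  40  39  22  16  23  32  37  25  35]
 [ 13  30  36  39  40  50  23  34  36  32  45  53  31  34  39  42  47  52  48  28  31  17  13  21  28  32  31  26]
 [ 18  37  46  41  32  45  45  40  50  35  23  36  39  33  39  51  52  50  41  28  35  20  22  23  27  33  33  34]]
```

Tilt works out near 0.62 and swivel near +0.06. I'll pinch again with a firmer grip, aligned to the bar, and correct both.

>>> carry_out(
  moves=[
    [-0.005,-0.03,0,0,0.06],
    [-0.01,-0.07,0,0,0.06],
    [-0.015,-0.11,0,0,0.06],
    [-0.02,-0.15,0,0,0.06],
    [-0.025,-0.19,0,0,0.06],
    [-0.03,-0.23,0,0,0.06],
    [-0.035,-0.27,0,0,0.06],
    [-0.04,-0.31,0,0,0.06],
  ],
)

```text
clock: 64.2
tcp_pos: [0.4786, -0.0191, 0.5384]
orientation: [0.053, 3.14, 0.001]
contact_force: [0.2, 0.2, -0.4]
grip_width: 0.0595
gripper_force: 0.0
```

>>> carry_out(
  moves=[
    [-0.005,-0.04,0,-0.02,0.06],
    [-0.01,-0.08,0,-0.04,0.06],
    [-0.015,-0.12,0,-0.06,0.06],
    [-0.018,-0.16,0,-0.064,0.06],
    [-0.021,-0.198,0.01,-0.064,0.06],
    [-0.021,-0.198,0.03,-0.064,0.06],
    [-0.021,-0.198,0.045,-0.064,0.06],
    [-0.021,-0.198,0.045,-0.064,0.06],
  ],
)

```text
clock: 65.0
tcp_pos: [0.4926, -0.2158, 0.4912]
orientation: [0.047, -3.138, -0.002]
contact_force: [-0.4, 0.7, 0.7]
grip_width: 0.0601
gripper_force: 0.0
```

```bash
python3 - <<'E'
from h import *
for i in range(3): r.grab_frame('wrist')
st(); c=cam('wrist'); im=r.grab_frame('wrist'); g=cv2.cvtColor(im,cv2.COLOR_RGB2GRAY).astype(float)
rel([.4933,-.2171,.429],1.602)
O=np.array([.6210,-.2054,.22])
G=lambda s,t,e=0:O+R.from_euler('z',s-.033).apply([-.128+e,.03-.065*np.sin(t),.065*np.cos(t)])
for t in(.55,.62,.7): print(t,px(c,G(.064,t,-.01)).round(1),px(c,G(.064,t,.015)).round(1))
np.set_printoptions(linewidth=250)
print(g[200:266:5,300:342:2].astype(int))
E
```

```text
t 65.2 tcp [ 0.4936 -0.2155  0.4939] yawY 1.602 zax [ 0.001 -0.    -1.   ] F [0.3 0.  0.1] w 0.0602 g 0.0 q [-0.02  0.17  0.36  1.79 -0.07  1.19  1.97]
rel [ 0.0006 -0.0016  0.0651] roll 0.0
0.55 [322.5 211. ] [322.3 247.5]
0.62 [316.3 209.6] [316.4 245.7]
0.7 [309.9 207.9] [310.2 243.5]
[[ 59  59  59  51  52  52  56  57  56  60  54  57  57  90 141 140 139 141 141 142 142]
 [ 63  67  75  54  55  56  53  58  57  57  58  57  57  92 143 141 142 142 142 143 144]
 [ 55  54  55  52  55  58  54  59  55  59  60  55  56  90 145 143 142 143 144 144 142]
 [ 55  58  54  55  57  56  57  56  55  58  56  57  57 119 145 143 144 145 144 146 149]
 [ 57  59  54  69  56  56  56  55  59  59  59  57  58 122 143 141 143 143 142 143 143]
 [ 55  57  47  71  56  57  58  55  58  60  58  58  59  70  73  66  81 151 145 146 145]
 [ 64  56  52  74  56  57  58  57  56  58  57  59  57  71  76  76  74  75  69 126 142]
 [ 61  61  72  63  56  59  58  58  58  59  57  59  56  88  84  74  75  77  75  77  93]
 [108 109  97  63  60  60  59  57  58  59  57  57  56 103  98  88  97 103 115 127 141]
 [105 140 134 163  53  59  57  56  59  58  58  56  59 108 112 125 140 147 151 157 162]
 [134 125 123 168  54  59  60  57  59  68  65  62  59 157 151 157 161 164 166 164 147]
 [ 63  48 215 155  56  64  65  67  70  66  65  63  56 176 166 166 162 142 143 144 135]
 [ 68  44 216 226 239  67  49  58  60  58  48  99 174 112  95  94 133 141 139 139 139]
 [ 70  42 222 222 222 222 222 208 136 111  97 101  98  97  99  95 117 144 144 145 146]]
```

The bar now shows exactly upright (columns 307–326), which confirms swivel 0.064 and tilt 0.62.

>>> carry_out(
  moves=[
    [0,-0.001,0.02,0,0.06],
    [0.0005,-0.0015,0.04,0,0.06],
    [0.0005,-0.0015,0.055,0,0.06],
    [0.0005,-0.0015,0.065,0,0.06],
    [0.0005,-0.0015,0.065,0,0.04],
    [0.0005,-0.0015,0.065,0,0.02],
    [0.0005,-0.0015,0.065,0,0.005],
    [0.0005,-0.0015,0.065,0,0.005],
  ],
  force=80,
)

```text
clock: 66.0
tcp_pos: [0.4934, -0.2169, 0.4289]
orientation: [-0.049, 3.14, -0.0]
contact_force: [-0.6, 0.5, 2.9]
grip_width: 0.0103
gripper_force: 78.0
```

>>> carry_out(
  moves=[
    [0,0,0,0,0.005],
    [0,0,0,0,0.005],
    [0,0,0,0,0.005],
    [0,0,0,0,0.005],
    [0,0,0,0,0.005],
    [0,0,0,0,0.005],
    [0,0,0,0,0.005],
    [0,0,0,0,0.005],
  ],
)

```text
clock: 66.8
tcp_pos: [0.4933, -0.2169, 0.4284]
orientation: [-0.049, 3.14, -0.0]
contact_force: [-1.0, 0.5, 6.2]
grip_width: 0.0105
gripper_force: 78.1
```

```bash
python3 - <<'E'
from h import *
o,M=st(); O=np.array([.6210,-.2054,.22])
G=lambda s,t,e=0:O+R.from_euler('z',s-.033).apply([-.128+e,.03-.065*np.sin(t),.065*np.cos(t)])
print((G(0,.785)+[0,0,.1557]).round(4)); d=G(0,.785)+[0,0,.1557]-o['tcp_pos']; d2=G(0,.785)-G(.064,.62); print((M.T@d).round(4),(M.T@d2).round(4))
E
```

```text
t 66.8 tcp [ 0.4933 -0.2169  0.4284] yawY 1.602 zax [ 0.001 -0.    -1.   ] F [-1.   0.5  6.2] w 0.0105 g 78.1 q [-0.    0.23  0.36  1.87 -0.09  1.05  2.  ]
[ 0.4925 -0.2171  0.4217]
[ 0.0007 -0.0001  0.0067] [0.0008 0.     0.0069]
```

>>> carry_out(
  moves=[
    [0.0001,0,0.001,0.01,0.005],
    [0.0002,0,0.002,0.02,0.005],
    [0.0003,0,0.003,0.03,0.005],
    [0.0004,0,0.004,0.04,0.005],
    [0.0006,0,0.005,0.05,0.005],
    [0.0008,0,0.0065,0.06,0.005],
    [0.0008,0,0.0075,0.068,0.005],
    [0.0008,0,0.0075,0.068,0.005],
  ],
)

```text
clock: 67.6
tcp_pos: [0.4923, -0.2172, 0.4226]
orientation: [0.057, 3.14, 0.0]
contact_force: [-6.6, 1.8, 19.5]
grip_width: 0.0103
gripper_force: 81.5
```

>>> carry_out(
  moves=[
    [0,0,0,0,0.005],
    [0,0,0,0,0.005],
    [0,0,0,0,0.02],
    [0,0,0,0,0.04],
    [0,0,0,0,0.06],
    [0,0,-0.02,0,0.06],
    [0,0,-0.045,0,0.06],
    [0,0,-0.07,0,0.06],
  ],
)

```text
clock: 68.4
tcp_pos: [0.4922, -0.2168, 0.4905]
orientation: [-0.058, -3.139, -0.0]
contact_force: [0.5, 0.4, -0.4]
grip_width: 0.0601
gripper_force: 0.0
```

```bash
python3 - <<'E'
from h import *
for i in range(4): r.grab_frame('wrist')
st(); c=cam('wrist'); im=r.grab_frame('wrist'); g=cv2.cvtColor(im,cv2.COLOR_RGB2GRAY).astype(float)
O=np.array([.6210,-.2054,.22])
G=lambda s,t,e=0:O+R.from_euler('z',s-.033).apply([-.128+e,.03-.065*np.sin(t),.065*np.cos(t)])
for s in(0,.03,.064):
  for t in(.7,.785,.86): print(s,t,px(c,G(s,t,-.01)).round(1),px(c,G(s,t,.015)).round(1))
np.set_printoptions(linewidth=250)
print(g[200:266:5,300:342:2].astype(int))
E
```

```text
t 68.6 tcp [ 0.4923 -0.2169  0.4902] yawY 1.534 zax [ 0.  0. -1.] F [ 0.4  0.7 -1. ] w 0.0603 g 0.0 q [-0.03  0.18  0.38  1.8  -0.07  1.18  1.91]
0 0.7 [325.  211.1] [324.9 247.2]
0 0.785 [318.5 209.1] [318.6 244.7]
0 0.86 [313.3 207.2] [313.6 242.3]
0.03 0.7 [318.4 211.8] [319.7 247.8]
0.03 0.785 [312.  209.9] [313.5 245.4]
0.03 0.86 [306.9 208.2] [308.6 243.2]
0.064 0.7 [310.9 212.7] [313.8 248.6]
0.064 0.785 [304.7 211.1] [307.7 246.4]
0.064 0.86 [299.8 209.5] [302.9 244.3]
[[ 59  61  64  56  53  55  55  56  60  56  58  58  56 155 150 144 146 145 146 145 145]
 [ 62  61  63  58  52  54  54  59  60  58  57  59  54 150 247 140 142 144 144 145 144]
 [ 64  69  71  64  53  56  55  60  58  56  59  57  58  83 254 141 144 145 143 144 144]
 [ 66  55  55  58  55  55  56  56  56  58  59  58  58  90 145 146 146 148 147 146 148]
 [ 58  56  56  57  56  57  58  55  55  56  56  60  55  39 142 141 143 142 143 143 144]
 [ 57  57  59  58  56  57  57  56  59  57  56  55  59  52  63  62  65  69  96 153 148]
 [ 65  57  59  57  56  57  59  57  57  59  59  57  56  56  78  74  76  76  76  73  76]
 [ 64  66  71  62  55  56  55  56  57  58  58  54  59  54  94  90  80  71  77  75  77]
 [ 63  66  64  63  54  57  59  58  57  57  57  58  55  53 104  99  99  99  98  90  99]
 [ 87  88 108  98  59  59  59  58  57  58  58  58  63  54  93  93 102 116 129 143 152]
 [113 105 114 129 165  54  59  59  57  56  56  64  62  56 144 146 155 159 164 170 172]
 [186 172 129 129 141  58  62  65  68  68  66  66  63  55 178 170 173 172 174 172 145]
 [185 190 108  59  64  59  61  64  66  66  65  62  50 139 175 169  99  97  96  91 146]
 [193 198  73  68  63  48 216 166 173 190 182 199  88  94  97 100  99  98  99  92 113]]
```

Halfway there: swivel about +0.03 and tilt about 0.72, since the fingers give a little. One more pass, aligned, with overshoot.

>>> carry_out(
  moves=[
    [0,0,0.02,-0.034,0.06],
    [0,0,0.04,-0.034,0.06],
    [0,0,0.055,-0.034,0.06],
    [0,0,0.066,-0.034,0.06],
    [0,0,0.066,-0.034,0.04],
    [0,0,0.066,-0.034,0.02],
    [0,0,0.066,-0.034,0.005],
    [0,0,0.066,-0.034,0.005],
  ],
  force=100,
)

```text
clock: 69.45
tcp_pos: [0.4925, -0.2172, 0.4253]
orientation: [0.005, 3.14, -0.001]
contact_force: [-0.0, -0.6, 1.3]
grip_width: 0.0097
gripper_force: 97.6
```

>>> carry_out(
  moves=[
    [0,0,0,0,0.005],
    [0,0,0,0,0.005],
    [0,0,0.001,0.01,0.005],
    [0,0,0.002,0.02,0.005],
    [0,0,0.003,0.035,0.005],
    [0,0,0.0045,0.05,0.005],
    [0,0,0.006,0.065,0.005],
    [0,0,0.006,0.065,0.005],
  ],
)

```text
clock: 70.25
tcp_pos: [0.4918, -0.2169, 0.42]
orientation: [-0.106, -3.139, -0.002]
contact_force: [-8.6, 1.1, 15.5]
grip_width: 0.0093
gripper_force: 100.8
```

>>> carry_out(
  moves=[
    [0,0,0,0,0.005],
    [0,0,0,0,0.005],
    [0,0,0,0,0.02],
    [0,0,0,0,0.04],
    [0,0,0,0,0.06],
    [0,0,-0.02,0,0.06],
    [0,0,-0.045,0,0.06],
    [0,0,-0.07,0,0.06],
  ],
)

```text
clock: 71.05
tcp_pos: [0.4922, -0.2167, 0.4887]
orientation: [-0.107, -3.138, -0.0]
contact_force: [0.1, -1.0, 0.4]
grip_width: 0.0602
gripper_force: 0.0
```

```bash
cat > lamp.py <<'E'
from h import *
for i in range(4): r.grab_frame('wrist')
st(); c=cam('wrist'); im=r.grab_frame('wrist'); g=cv2.cvtColor(im,cv2.COLOR_RGB2GRAY).astype(float)
O=np.array([.6210,-.2054,.22])
G=lambda s,t,e=0:O+R.from_euler('z',s-.033).apply([-.128+e,.03-.065*np.sin(t),.065*np.cos(t)])
for s in(-.03,0,.03):
  for t in(.7,.785,.86): print(s,t,px(c,G(s,t,-.01)).round(1),px(c,G(s,t,.015)).round(1))
np.set_printoptions(linewidth=250)
print(g[200:266:5,298:342:1].astype(int))
E
python3 lamp.py
```

```text
t 71.2 tcp [ 0.4923 -0.2168  0.4884] yawY 1.503 zax [ 0.  0. -1.] F [-0.1 -0.3 -0.5] w 0.0604 g 0.0 q [-0.03  0.18  0.38  1.8  -0.07  1.18  1.88]
-0.03 0.7 [331.2 211.1] [330.8 247.5]
-0.03 0.785 [324.5 209. ] [324.4 244.9]
-0.03 0.86 [319.2 207.1] [319.3 242.5]
0 0.7 [324.5 211.7] [325.6 248.1]
0 0.785 [317.9 209.9] [319.2 245.7]
0 0.86 [312.7 208.1] [314.2 243.4]
0.03 0.7 [317.8 212.6] [320.3 248.8]
0.03 0.785 [311.4 210.9] [314.1 246.6]
0.03 0.86 [306.3 209.3] [309.2 244.4]
[[ 61  59  59  59  62  61  62  62  57  52  54  56  55  56  57  58  59  57  58  58  58  60  59  57  60  58  56  54  30 254 235 230 230 234 244 145 140 143 144 143 143 144 144 143]
 [ 64  62  60  61  63  61  60  62  62  53  53  57  57  56  56  58  57  58  59  58  59  59  58  58  59  58  58  52  30 254 240 227 229 230 239 145 140 144 143 144 144 144 144 144]
 [ 67  64  66  64  62  61  64  64  69  57  53  57  54  57  58  58  58  56  56  59  58  58  60  59  57  59  60  55  34 209 245 240 237 240 248 148 141 145 144 143 144 143 144 142]
 [ 69  66  73  77  66  63  58  56  55  58  56  56  55  57  57  58  57  58  59  60
[... 1188 characters left out ...]
4 106 102 103 104 104 112 116  59  55  59  58  60  58  58  59  58  58  70  69  66  65  63  64  61  58  46 128 162 160 162 163 167 169 170 172 174 174 176 177 179]
 [188 189 188 188 189 171 126 136 133 133 130  54  55  61  65  67  65  69  67  68  68  67  67  66  67  65  64  62  58  41 150 181 179 179 178 177 176 177 175 175 141 131  96  87]
 [184 182 183 185 184 184 186 191 191  81  78  61  63  60  95 133 151  80  47  43  42  82  81  78 118 191 179 179 182 179 175 136 110  93  96  95  98 100  97  98  99  97  96  93]
 [188 187 186 186 187 191 196 196 203  73  63  65  68  68  66  62  42 211 229 225 224 223 225 222 227 226 228 241 136  86  91  98  97  97 100  99  98  98  98  99  99  98  99  97]]
```

The handle now reads swivel near 0 to -0.01 and tilt about 0.8. I'll retreat and verify in the top view.

>>> carry_out(
  moves=[
    [0,0.03,-0.03,0,0.06],
    [0,0.07,-0.05,0,0.06],
    [0,0.11,-0.05,0,0.06],
    [0,0.15,-0.05,0,0.06],
    [0,0.19,-0.05,0,0.06],
    [0,0.23,-0.05,0,0.06],
    [0,0.27,-0.05,0,0.06],
    [0,0.31,-0.05,0,0.06],
  ],
)

```text
clock: 72.1
tcp_pos: [0.513, 0.094, 0.5371]
orientation: [-0.106, -3.138, 0.001]
contact_force: [0.6, -0.2, -0.5]
grip_width: 0.0599
gripper_force: 0.0
```

>>> carry_out(
  moves=[
    [0.02,0.04,0,0,0.06],
    [0.04,0.08,0,0,0.06],
    [0.06,0.12,0,0,0.06],
    [0.06,0.16,0,0,0.06],
    [0.06,0.2,0,0,0.06],
    [0.06,0.2,0,0,0.06],
    [0.06,0.2,0,0,0.06],
    [0.06,0.2,0,0,0.06],
  ],
)

```text
clock: 72.9
tcp_pos: [0.4674, 0.2948, 0.5376]
orientation: [-0.109, -3.139, 0.003]
contact_force: [0.2, -1.2, -0.5]
grip_width: 0.0601
gripper_force: 0.0
```

```bash
python3 - <<'E'
from h import *
st(); c=cam('top'); im=r.grab_frame('top'); g=cv2.cvtColor(im,cv2.COLOR_RGB2GRAY).astype(float); np.savez('t3.npz',im=im)
np.set_printoptions(linewidth=250); print(g[146:206:6,316:346].astype(int))
P=[]
for v in range(150,204):
    w=g[v,322:334]; k=w.argmax()
    if 0<k<11 and w[k]>212:
        a,b,e=w[k-1:k+2]; P.append((v,322+k+.5*(a-e)/(a-2*b+e)))
P=np.array(P)
for _ in range(3):
    k=np.polyfit(P[:,0],P[:,1],1); res=P[:,1]-np.polyval(k,P[:,0]); P=P[abs(res)<max(.5,1.5*res.std())]
a,b=[pt(c,(np.polyval(k,v),v),.21) for v in(152,200)]; print('lamp angle',np.arctan2(a[1]-b[1],a[0]-b[0]),len(P),res.std(),'s=',np.arctan2(a[1]-b[1],a[0]-b[0])+.033)
for b in((284,196,302,214),(284,176,302,196),(284,158,302,178)): rings('top',b,.079,th=150)
t0=cv2.imread('pics/top0.png').astype(int)[:,:,::-1]; d=np.abs(t0-im).sum(2)
for n,(x0,y0,x1,y1) in dict(timer=(248,246,270,266),pen=(200,258,246,270),rack=(212,143,256,172),basket=(165,200,240,262)).items(): print(n,(d[y0:y1,x0:x1]>90).mean().round(3))
E
```

```text
t 72.9 tcp [0.4674 0.2948 0.5376] yawY 1.501 zax [-0.001 -0.002 -1.   ] F [ 0.2 -1.2 -0.5] w 0.0601 g 0.0 q [-0.65  0.18 -0.03  1.67  0.01  1.3   0.82]
[[113 128 190 209 209 205 201 151 196 197 203 216 230 200 188 190 189 187 174 136 125  57  69  92 111  31  35  41  40  32]
 [161 159 140 137 133 130 129 138 192 198 206 214 223 201 214 183 182 179 178 152 183 182 181 122  11   8   8  11  18  18]
 [152 102 163 232 227 230 225 158 190 198 203 217 222 190 174 104  99  92  79 106 158 201 182 169 217 228 181 111 196 228]
 [151 115 165 234 230 229 226 182 193 199 204 219 218 185 183 149 163 195 200 198 177 160 123 140 128 137 109 164 231 227]
 [157 150 237 232 230 232 228 172 195 203 207 225 214 181 187 186 181 112 123 135 142 142 140 125 118 124 137 121 137 147]
 [140 162 235 231 231 230 226 189 201 206 212 229 211 183 186 185 149 103 128 137 148 143 129 124 150 120 156 151 151 150]
 [109 161 235 230 230 228 198 195 200 206 214 230 209 183 186 187 181 103  61  76 116 133  73  67  39  53  64  63  50  48]
 [114 158 233 228 228 225 199 203 200 206 216 230 200 150 171 155 186 184 183 184 180 182 185  39  54  58  70  68  70  61]
 [ 92 167 237 231 231 227 175 194 199 204 215 227 184 116  93 113 151 171 206 186 176 173 172 126 142 142 144 143 143 165]
 [107 165 236 231 231 228 157 195 200 204 218 224 186 180 184 180 177 177 150 106 107  99  99 118 145 142 162 237 230 231]]
lamp angle -0.0340220436467176 34 0.09158113427518245 s= -0.0010220436467175964
ell [290.4 202.1] area 181 diam~ [0.0504 0.0544] p [ 0.5602 -0.0255  0.079 ]
ell [290.7 182.5] area 195 diam~ [0.0542 0.0554] p [ 0.626  -0.0268  0.079 ]
ell [291.3 163.6] area 182 diam~ [0.0476 0.0574] p [ 0.6901 -0.029   0.079 ]
timer 0.048
pen 0.594
rack 0.0
basket 0.131
```

Swivel reads -0.001 and tilt about 0.8. The dishes are in their rings, the sled is at the long mark, and the arm is clear. Handing in.

```bash
python3 -c "
from bench import r
print(r.hand_in())"
```

```text
the job is handed in; nothing more can be done
None
```

The job is handed in at about 73 s, with no verdict returned: three dishes in their rings (near one about 2 mm off centre), clamp found tight and loosened, sled at the 0.050 mark to within about 1 mm, lamp at swivel about 0 and tilt about 0.80 rad (target 0.785); of the bystanders I rechecked only the rack (unmoved) and timer (little changed), the pen's view was probably blocked by the arm, and the bottle was not checked.

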